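# Stack a roller in its pin nest and lift it out level

### The arm

A 6-joint arm with a two-finger parallel gripper is mounted at the origin on a cart in front of the work surface, level with it; the furniture and walls round the work are solid. World frame = base frame: x ahead of the robot, y to its left, z up, the work surface at z = 0. Lengths are in m, angles in degrees, forces in N, time in s.
With the tool pointing down it reaches from about 0.35 to 0.875 m from the base axis. Payload 4.2 kg.
Tool frame: the origin (TCP) lies midway between the tips of the shut fingers; the grasp point (between the pads) lies 19 mm behind it; z points along the fingers, y is the line along which they close (so a half turn about z gives the same grasp; the last joint's range is limited). The gripper opens to 87 mm and grips with 3 to 60 N. Pads are 19 mm wide; open, the fingers measure 117 mm over their backs; the gripper's body (75 mm by 190 mm) begins 51 mm behind the grasp point.
Start: joints at [-54.626, 22.042, 0.453, 0, -68.411, -14.817], TCP at [0.219, -0.585, 0.199] pointing down, gripper open.
Joint ranges: [-179.83, 179.83], [-69.29, 118.12], [-61.27, 80.66], [-181.25, 117.63], [-171.15, -9.14], [-177.46, 177.46]. Speed limits (degrees/s): [159.86, 159.86, 180, 180, 180, 180].

### API

Orientations are given as a 3x3 rotation matrix whose columns are the frame's x, y, z axes.
In Python, from station import * gives the robot as it stands. The module is installed in compiled form; this text tells all that it offers.
- The arm moves only by the tool servo_tool, never from a script. Its argument "deltas" is a list of rows, each an object of numbers: "tx", "ty", "tz": the shift along the tool's x, y, z in mm; "ax", "ay", "az": the turn, a rotation vector about the tool's x, y, z in rad; "claw": the finger opening in mm, from 0 to 87. In form: [{"tx": .., "ty": .., "tz": .., "ax": .., "ay": .., "az": .., "claw": ..}, ...]. A call has 1 to 12 rows; each row is the pose to reach, as a shift and turn from the pose commanded when the call began, along the tool's axes at that moment; what a row does not reach only later rows make up. A row lasts 1/12 s, in which the tool goes at most 41.7 mm and 7.16 degrees, less where a joint would pass 70% of its speed; a pose out of reach is approached as far as the arm can. A call with a gripper value outside its range is refused whole. The fingers move at their own pace and stop on an object; the grip force is fixed at half the most. Time passes only in rows, so rows that repeat a pose let the fingers close. It gives the time, the measured TCP pose, the force, the opening and the grip force at its end, in the units of the state.
- sense(): the state, without advancing time (a new reading comes with each control period).
- capture(name): name is "scene" or "top"; returns the picture (480x640x3 uint8, blue, green, red); there is no depth.
- calibration(name): a dict with "fx", "fy", "cx", "cy" (pixels), "cam_to_world" (4x4, takes a point from camera to world coordinates). Camera axes: x right, y down, z forward; pixel columns grow to the right and rows downward; lengths in m; the calibration is good to about 2 mm. A picture is of the moment at which its call begins. calibration takes no time and is no camera call.
- finish_job(): hands the job in; it is judged then, once.
Trained networks look in the newest picture that a camera, given by its name, has taken for a name from the list of things; names that differ only in an ending like _2 or _b are one class to them, and where a whole thing is asked for, a point or a joint stands for the part that bears it (a point fixed in the world has none). Each returns a list of dicts, best first, with "confidence" (0 to 1); they miss things now and then, are a little off and sometimes report something else, mostly with a low value. They report only what shows in the picture. A call takes as long as a camera call. They do not tell look-alikes from the thing itself.
- recognise(label, camera): "xyz" ([x, y, z] in m, in the coordinates of the camera as it stood for that picture, good to about 4 mm: the middle of the surface that is visible of it).
- trace(label, camera): "mask" (480x640 bool, what is visible of it).
The state is a dict: "time_s": time; "joints": joint angles; "joint_velocities": joint speeds; "effort": joint torques, N m; "tcp_pos": TCP position; "ee_rot": TCP orientation; "wrist_force": force on the tool from outside, world axes, zero at the start; "moment": the same for the moment, N m; "gripper_width": opening from 0.0 (shut) to 1.0 (fully open); "gripper_force": force on a finger pad.
Only numpy, scipy, OpenCV 4.12 (cv2) and the standard library are available. Lean on these libraries where they do the work, as an engineer would, in place of code of your own. Each camera call takes 0.05 s, during which the arm holds its last target. There are 200 camera calls.

### The job

Stack the three loose aluminium parts of the roller squarely in the pin nest, letting go of each before the next: first the thick body, then the ring-shaped spacer, then the flat top disc. Then grip the stack by its body, lift it straight up until the body's underside is well clear of the pin tops, with the spacer and disc still lying squarely on it, and hold it level and still for two seconds; finish while holding it there. Leave the caster wheel, the bolt and the turned wooden foot where they are.

Things in the scene. Friction and masses are not known exactly. Their poses are not given: they have to be found in the camera images.
- nest: Pin nest, fixed on the bench: steel plate 110 (x) x 100 (y) x 10 mm with a round seat 36 mm across and four upright 10 mm pins at x = +-24, y = +-20 mm. Pins: straight to 78 mm above the bench and taper to noses at 90 mm. Gaps between pins: 38 mm wide towards +y and -y (room for fingers closing along y) and 30 mm towards +-x. Origin: centre of underside, z up.
- nest_seat (a point): Centre of the top of the round seat, 22 mm above the bench (12 mm above the plate), axes as the nest's; the body stands here. The pins form a pocket 53 mm across round it: 1.5 mm play all round for the 50 mm parts. To the left of the nest (beyond y = 0.35 m, x over 0.45 m) a wood lathe 0.4 m high stands on the bench: keep the arm clear of it.
- roller_body: The roller body, a solid turned aluminium cylinder 50 mm in diameter and 40 mm high with two fine grooves, 0.21 kg, standing upright and loose. Origin at the centre of its underside, z along its axis, up.
- spacer: Spacer: plain aluminium ring, outer diameter 50 mm, bore 28 mm, 12 mm high, 0.045 kg, lying flat and loose. Origin on its axis at the underside, z up.
- top_disc: Top disc: solid aluminium disc 50 mm in diameter, 10 mm thick, with a small centre mark, 0.05 kg, lying flat and loose. Origin at the centre of its underside, z up. Only friction keeps body, spacer and disc together (faces are flat); stacked they are 62 mm high.
- wheel: Bystander: pale cream caster wheel with a hub, 43 mm in diameter, 18 mm high, lying flat and loose. Origin at the centre of its underside.
- bolt: Bystander: dark hexagon bolt standing on its head, 25 x 28 x 53 mm high, loose. Origin at the centre of its underside.
- turned_foot: Bystander: pale turned wooden foot standing upright, 38 mm in diameter, 81 mm high, loose. Origin at the centre of its underside.
Mind the look-alikes: they are no part of the job. Several things look just like the roller_body: the one meant starts farthest to the robot's left.

How it is judged:
By the outcome, as a careful person would: the job done as asked, in the order asked, and still so for the second after the job is handed in, while the arm keeps its last pose, push and grip.
It also fails if it takes over 72 s, if anything falls off the work surface, if the arm or the gripper's body presses on something with over 40 N, if the wrist force passes 120 N, or if a joint passes its speed limit or range.

## Working session

There is one attempt and no reset: what is moved stays moved. The work goes in short steps, Python scripts to look and compute and a tool call to move; the robot and the scene stay as the last step left them, time stands still between calls to the robot, and variables do not carry over. Pictures are saved under pics/ and viewed, at most 10 in all, crops included, and the job is handed in when it is done.

Besides the shell and the picture viewer there is one more tool, called after "Request:" in YAML: its name, and indented under it one key for each argument. servo_tool: Moves the arm, as the interface text tells. Its arguments: {"type":"object","properties":{"deltas":{"type":"array","items":{"type":"object","properties":{"tx":{"type":"number"},"ty":{"type":"number"},"tz":{"type":"number"},"ax":{"type":"number"},"ay":{"type":"number"},"az":{"type":"number"},"claw":{"type":"number"}}}}},"required":["deltas"]}

```bash
mkdir -p pics; cat > h.py <<'E'
from station import *
import numpy as np, cv2
def world(c,p):
    T=np.array(calibration(c)["cam_to_world"]);return T[:3,:3]@np.array(p)+T[:3,3]
def ray(c,u,v,z):
    k=calibration(c);T=np.array(k["cam_to_world"]);d=T[:3,:3]@np.array([(u-k["cx"])/k["fx"],(v-k["cy"])/k["fy"],1]);o=T[:3,3]
    return o+d*(z-o[2])/d[2]
def proj(c,p):
    k=calibration(c);T=np.array(k["cam_to_world"]);q=T[:3,:3].T@(np.array(p)-T[:3,3])
    return k["fx"]*q[0]/q[2]+k["cx"],k["fy"]*q[1]/q[2]+k["cy"]
E
python3 - <<'E'
from h import *
np.set_printoptions(precision=4,suppress=True)
s=sense();print(s)
for c in("scene","top"):
    im=capture(c);cv2.imwrite(f"pics/{c}0.png",im);k=calibration(c);print(c,k["fx"],k["cx"],k["cy"]);print(np.array(k["cam_to_world"]))
    for l in("nest","roller_body","spacer","top_disc","wheel","bolt","turned_foot"):
        for r in recognise(l,c):print(l,round(r["confidence"],2),world(c,r["xyz"]),np.round(proj(c,world(c,r["xyz"]))))
E
```

```text
{'time_s': 0.0, 'joints': array([-54.6273,  22.0906,   0.3782,  -0.0281, -68.4137, -14.8169]), 'joint_velocities': array([-0.0555, -0.0905,  0.0774, -0.0337, -0.0921,  0.0927]), 'effort': array([  0.0009, -39.0668,  18.7406,   4.22  ,   0.0108,  -0.0002]), 'tcp_pos': array([ 0.2192, -0.5846,  0.1976]), 'ee_rot': array([[-0.9364, -0.3509, -0.0009],
       [-0.3509,  0.9364,  0.0021],
       [ 0.0001,  0.0022, -1.    ]]), 'wrist_force': array([-0.4091,  0.3583,  0.4113]), 'moment': array([-0.008 , -0.0119, -0.0299]), 'gripper_force': 0.0, 'gripper_width': 1.0017047971753732}
scene 478.9569143584724 323.39637289031276 241.73719705944066
[[-0.6424 -0.5476  0.5361  0.0661]
 [-0.7663  0.4659 -0.4424  0.3284]
 [-0.0075 -0.6951 -0.7189  0.7163]
 [ 0.      0.      0.      1.    ]]
nest 0.57 [0.5443 0.2092 0.0133] [200. 342.]
roller_body 0.72 [ 0.5485 -0.3237  0.035 ] [413. 198.]
roller_body 0.63 [ 0.4663 -0.4055  0.0376] [468. 200.]
roller_body 0.6 [ 0.5481 -0.2315  0.0355] [383. 217.]
spacer 0.93 [ 0.4354 -0.0386  0.0153] [351. 305.]
top_disc 0.82 [ 0.544  -0.0711  0.0076] [326. 265.]
wheel 
[... 247 characters left out ...]
38
[[-0.0281 -0.9928  0.1163  0.3854]
 [-0.9995  0.0265 -0.0148 -0.0745]
 [ 0.0116 -0.1167 -0.9931  1.5098]
 [ 0.      0.      0.      1.    ]]
nest 0.62 [0.5569 0.201  0.0113] [194. 243.]
nest 0.41 [ 0.6713 -0.1137  0.0138] [319. 195.]
nest 0.36 [ 0.6579 -0.3317  0.0642] [409. 194.]
roller_body 0.96 [ 0.4647 -0.4079  0.0379] [442. 273.]
roller_body 0.68 [ 0.5518 -0.2417  0.0389] [373. 239.]
roller_body 0.6 [ 0.5548 -0.3325  0.0463] [410. 237.]
spacer 0.69 [ 0.4329 -0.038   0.0154] [291. 290.]
spacer 0.56 [0.5558 0.2038 0.0131] [193. 244.]
top_disc 0.87 [ 0.5439 -0.0754  0.0096] [305. 246.]
bolt 0.45 [ 0.6718 -0.1174  0.0137] [321. 194.]
turned_foot 0.76 [ 0.6558 -0.3301  0.0684] [409. 194.]
```

View pics/scene0.png

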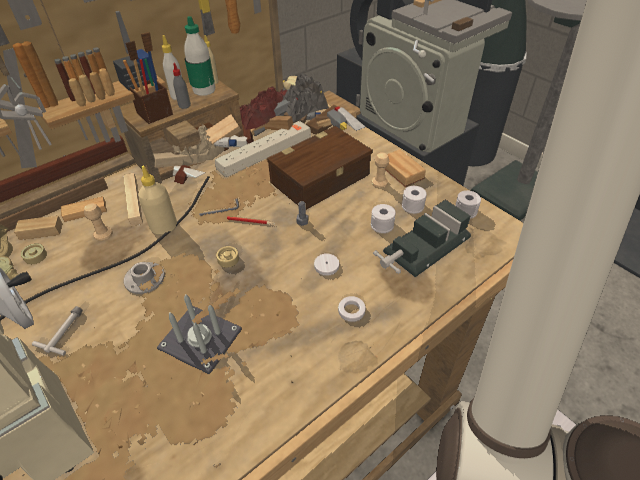

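View pics/top0.png

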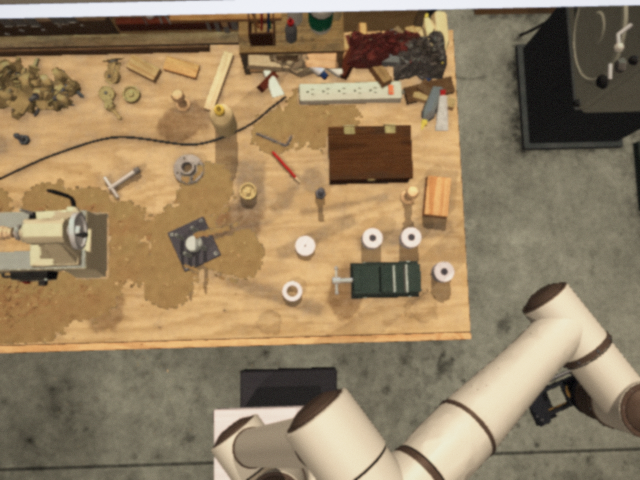

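The scene picture shows the nest at (200,335), the spacer at (351,308) and the disc at (326,265). The three body look-alikes are at (383,218), (414,199) and (468,202). The leftmost is (383,218), which is (373,239) in the top picture. Next I fit silhouettes in both views.

```bash
cat >> h.py <<'E'
from scipy.optimize import minimize
def circ(x,y,z,r,n=40):
    a=np.linspace(0,2*np.pi,n,endpoint=False);return np.c_[x+r*np.cos(a),y+r*np.sin(a),np.full(n,z)]
S=8
def fillhull(m,c,P,off):
    uv=np.array([proj(c,p) for p in P]);h=cv2.convexHull(((uv+0.5-off)*S*16-8).astype(np.int32).reshape(-1,1,2))
    cv2.fillConvexPoly(m,h,255,shift=4)
def render(c,hulls,win):
    x0,y0,x1,y1=win;m=np.zeros(((y1-y0)*S,(x1-x0)*S),np.uint8)
    for P in hulls: fillhull(m,c,P,np.array([x0,y0]))
    return cv2.resize(m,(x1-x0,y1-y0),interpolation=cv2.INTER_AREA)/255.
def cyl(x,y,z,r,h): return [np.r_[circ(x,y,z,r),circ(x,y,z+h,r)]]
def nesth(x,y,z,yaw):
    R=np.array([[np.cos(yaw),-np.sin(yaw)],[np.sin(yaw),np.cos(yaw)]]);t=np.array([x,y])
    C=np.array([[a,b] for a in(-.055,.055) for b in(-.05,.05)])@R.T+t
    H=[np.r_[np.c_[C,np.full(4,z)],np.c_[C,np.full(4,z+.01)]]]
    for q in np.array([[a,b] for a in(-.024,.024) for b in(-.02,.02)])@R.T+t:
        H.append(np.r_[circ(*q,z+.01,.005,12),circ(*q,z+.078,.005,12),circ(*q,z+.09,.002,12)])
    return H+[np.r_[circ(x,y,z+.01,.018),circ(x,y,z+.022,.018)]]
def mask(label,c,xyz,tol=40):
    best=None
    for r in trace(label,c):
        m=r["mask"].astype(float);v,u=np.nonzero(m)
        if len(u)==0: continue
        q=proj(c,xyz)
        d=np.hypot(u.mean()-q[0],v.mean()-q[1])
        if d<tol and (best is None or d<best[0]): best=(d,m,(max(u.min()-6,0),max(v.min()-6,0),u.max()+7,v.max()+7),r["confidence"])
    return best
def fit(model,p0,ms,step):
    def cost(p): return sum(np.abs(render(c,model(p),w)-m[w[1]:w[3],w[0]:w[2]]).sum()/m.sum() for c,(d,m,w,_) in ms.items())
    r=minimize(cost,p0,method="Nelder-Mead",options=dict(initial_simplex=np.r_[[p0],np.array(p0)+np.diag(step)],maxiter=250,xatol=1e-4,fatol=1e-4))
    return r.x,r.fun
E
python3 - <<'E'
from h import *
np.set_printoptions(precision=4,suppress=True)
ims={c:capture(c) for c in("scene","top")}
T={"roller_body":([.55,-.237,0],.025,.04),"spacer":([.434,-.038,0],.025,.012),"top_disc":([.544,-.073,0],.025,.01)}
for l,(p,r,h) in T.items():
    ms={c:m for c in ims if (m:=mask(l,c,p,12))}
    for sub in (list(ms),*[[c] for c in ms]):
        mm={c:ms[c] for c in sub}
        if len(sub)==2: print(l,sub,*fit(lambda q:cyl(*q,r,h),p,mm,[.006,.006,.006]))
        else: print(l,sub,*fit(lambda q:cyl(q[0],q[1],0,r,h),p[:2],mm,[.006,.006]))
p=[.55,.205,0,np.radians(20)]
ms={c:m for c in ims if (m:=mask("nest",c,p,40))}
for y in(-25,0,25,):
    print("nest",list(ms),*fit(lambda q:nesth(*q),[*p[:3],np.radians(y)],ms,[.006,.006,.006,.15]))
a=cv2.resize(ims["scene"][275:385,140:260],None,fx=5,fy=5,interpolation=cv2.INTER_CUBIC)
b=cv2.resize(ims["top"][210:280,160:230],None,fx=5,fy=5,interpolation=cv2.INTER_CUBIC)
o=np.zeros((550,800,3),np.uint8);o[:,:450]=a[:,75:525];o[:350,450:]=b;cv2.imwrite("pics/nest.png",o)
E
```

```text
Traceback (most recent call last):
  File "h.py", line 41, in fit
    r=minimize(cost,p0,method="Nelder-Mead",options=dict(initial_simplex=np.r_[[p0],np.array(p0)+np.diag(step)],maxiter=250,xatol=1e-4,fatol=1e-4))
  File "h.py", line 40, in cost
    def cost(p): return sum(np.abs(render(c,model(p),w)-m[w[1]:w[3],w[0]:w[2]]).sum()/m.sum() for c,(d,m,w,_) in ms.items())
                        ~~~^^^^^^^^^^^^^^^^^^^^^^^^^^^^^^^^^^^^^^^^^^^^^^^^^^^^^^^^^^^^^^^^^^^^^^^^^^^^^^^^^^^^^^^^^^^^^^^^^
  File "h.py", line 40, in <genexpr>
    def cost(p): return sum(np.abs(render(c,model(p),w)-m[w[1]:w[3],w[0]:w[2]]).sum()/m.sum() for c,(d,m,w,_) in ms.items())
                                   ~~~~~~^^^^^^^^^^^^^^
  File "h.py", line 20, in render
    for P in hulls: fillhull(m,c,P,np.array([x0,y0]))
                    ~~~~~~~~^^^^^^^^^^^^^^^^^^^^^^^^^
  File "h.py", line 16, in fillhull
    uv=np.array([proj(c,p) for p in P]);h=cv2.convexHull(((uv+0.5-off)*S*16-8).astype(np.int32).reshape(-1,1,2))
                 ~~~~^^^^^
  File "h.py", line 9, in proj
    k=calibration(c);T=np.array(k["cam_to_world"]);q=T[:3,:3].T@(np.array(p)-T[:3,3])
ValueError: time passes only in moves, steps and waits
```

```bash
python3 - <<'E'
s=open("h.py").read()
s=s.replace("def world(","_K={}\ndef cal(c):\n    if c not in _K:_K[c]=calibration(c)\n    return _K[c]\ndef world(",1)
s=s.replace("np.array(calibration(c)[","np.array(cal(c)[").replace("k=calibration(c)","k=cal(c)")
s=s.replace("T[:3,:3].T@(np.array(p)-T[:3,3])","(np.array(p)-T[:3,3])@T[:3,:3]").replace('k["fx"]*q[0]/q[2]+k["cx"],k["fy"]*q[1]/q[2]+k["cy"]','k["fx"]*q[...,0]/q[...,2]+k["cx"],k["fy"]*q[...,1]/q[...,2]+k["cy"]')
s=s.replace("uv=np.array([proj(c,p) for p in P])","uv=np.stack(proj(c,P),1)")
s=s.replace('m=r["mask"].astype(float);v','m=r["mask"].astype(np.uint8)\n        if label!="nest": cv2.drawContours(m,cv2.findContours(m,cv2.RETR_EXTERNAL,2)[0],-1,1,-1)\n        m=m.astype(float);v')
open("h.py","w").write(s)
E
cat > m1.py <<'E'
from h import *
np.set_printoptions(precision=4,suppress=True)
ims={c:capture(c) for c in("scene","top")}
T={"roller_body":([.55,-.237,0],.025,.04),"spacer":([.434,-.038,0],.025,.012),"top_disc":([.544,-.073,0],.025,.01)}
for l,(p,r,h) in T.items():
    ms={c:m for c in ims if (m:=mask(l,c,p,12))}
    for sub in (list(ms),*[[c] for c in ms]):
        mm={c:ms[c] for c in sub}
        if len(sub)==2: print(l,sub,*fit(lambda q:cyl(*q,r,h),p,mm,[.006,.006,.006]))
        else: print(l,sub,*fit(lambda q:cyl(q[0],q[1],0,r,h),p[:2],mm,[.006,.006]))
p=[.55,.205,0,np.radians(20)]
ms={c:m for c in ims if (m:=mask("nest",c,p,40))}
for y in(-25,0,25,):
    print("nest",list(ms),*fit(lambda q:nesth(*q),[*p[:3],np.radians(y)],ms,[.006,.006,.006,.15]))
a=cv2.resize(ims["scene"][275:385,140:260],None,fx=5,fy=5,interpolation=cv2.INTER_CUBIC)
b=cv2.resize(ims["top"][210:280,160:230],None,fx=5,fy=5,interpolation=cv2.INTER_CUBIC)
o=np.zeros((550,800,3),np.uint8);o[:,:450]=a[:,75:525];o[:350,450:]=b;cv2.imwrite("pics/nest.png",o)
E
python3 m1.py
```

```text
roller_body ['scene', 'top'] [ 0.5564 -0.2398  0.0019] 0.1677460106459304
roller_body ['scene'] [ 0.5586 -0.2412] 0.0730050933786078
roller_body ['top'] [ 0.5559 -0.24  ] 0.07498309668695065
spacer ['scene', 'top'] [ 0.4316 -0.0381  0.0036] 0.12987337034495666
spacer ['scene'] [ 0.4339 -0.0397] 0.05391815262690443
spacer ['top'] [ 0.4311 -0.0382] 0.05629034222384606
top_disc ['scene', 'top'] [ 0.5445 -0.0736  0.001 ] 0.29017347238442576
top_disc ['scene'] [ 0.5471 -0.0758] 0.17155872449990098
top_disc ['top'] [ 0.5448 -0.0735] 0.1099391480730223Traceback (most recent call last):
  File "m1.py", line 12, in <module>
    ms={c:m for c in ims if (m:=mask("nest",c,p,40))}
                                ~~~~^^^^^^^^^^^^^^^
  File "h.py", line 41, in mask
    q=proj(c,xyz)
  File "h.py", line 13, in proj
    k=cal(c);T=np.array(k["cam_to_world"]);q=(np.array(p)-T[:3,3])@T[:3,:3]
                                              ~~~~~~~~~~~^~~~~~~~
ValueError: operands could not be broadcast together with shapes (4,) (3,)
```

```bash
python3 - <<'E'
s=open("m1.py").read()
i=s.index("T={");j=s.index("p=[.55,.205")
s=s[:i]+s[j:].replace('mask("nest",c,p,40)','mask("nest",c,p[:3],40)')
s=s.replace('cv2.imwrite("pics/nest.png",o)','''
q=fit(lambda q:nesth(*q),[*p[:3],np.radians(y0)],ms,[.006,.006,.006,.15])[0]
for c,off,k in(("scene",(155,275),0),("top",(160,210),450)):
    for H in nesth(*q): 
        uv=np.stack(proj(c,H),1);h=cv2.convexHull((((uv+.5-off)*5)+[k,0]).astype(np.int32).reshape(-1,1,2));cv2.polylines(o,[h],True,(0,255,0))
cv2.imwrite("pics/nest.png",o)''')
s=s.replace('for y in(-25,0,25,):\n    print(','R=[]\nfor y in(-25,0,25,):\n    R.append((').replace('"nest",list(ms),*fit(','*fit(').replace('[.006,.006,.006,.15]))\n','[.006,.006,.006,.15]),y));print(R[-1],{c:m[3] for c,m in ms.items()})\n',1)
s=s.replace("a=cv2.resize","y0=min(R,key=lambda r:r[1])[2]\nfor c in ms: print(c,fit(lambda q:nesth(q[0],q[1],0,q[2]),[p[0],p[1],np.radians(y0)],{c:ms[c]},[.006,.006,.15]))\na=cv2.resize",1)
open("m2.py","w").write(s)
E
python3 m2.py
```

```text
(array([ 0.5582,  0.2027, -0.0006, -1.2261]), np.float64(0.4832083181177092), -25) {'scene': 0.93, 'top': 0.6}
(array([0.5563, 0.2028, 0.003 , 0.4108]), np.float64(0.2534309474822841), 0) {'scene': 0.93, 'top': 0.6}
(array([0.556 , 0.203 , 0.0031, 0.4189]), np.float64(0.25424403543120977), 25) {'scene': 0.93, 'top': 0.6}
scene (array([0.5595, 0.2022, 0.4004]), np.float64(0.1308178854668418))
top (array([0.5563, 0.2035, 0.421 ]), np.float64(0.10638262560163123))
```

View pics/nest.png

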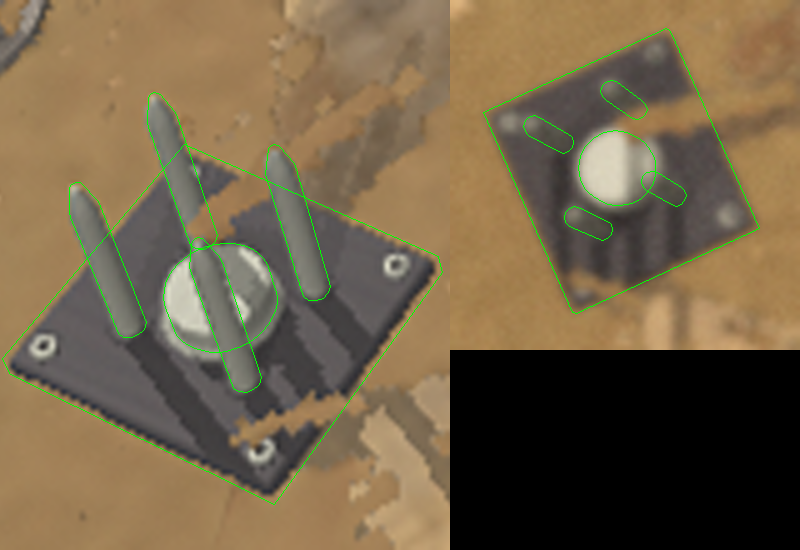

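The overlay (green) matches the plate and pins in both views: nest at (0.556, 0.203), yaw about 23.5°. Next I compute the first move and check the vise height.

```bash
cat > go.py <<'E'
# usage: go.py x y z yaw(deg): prints deltas in tool axes from the measured pose
import sys; from h import *
np.set_printoptions(precision=1,suppress=True)
from scipy.spatial.transform import Rotation as Ro
def go(x,y,z,yaw=23.5):
    s=sense();R=np.array(s["ee_rot"]);a=np.radians(yaw)
    G=np.array([[-np.cos(a),-np.sin(a),0],[-np.sin(a),np.cos(a),0],[0,0,-1]]).T.reshape(3,3)
    G=np.column_stack([[-np.cos(a),-np.sin(a),0],[-np.sin(a),np.cos(a),0],[0,0,-1]])
    print("t",s["time_s"],"tcp",np.array(s["tcp_pos"])*1e3,"d",R.T@(np.array([x,y,z])-s["tcp_pos"])*1e3,"rot",np.round(Ro.from_matrix(R.T@G).as_rotvec(),4),"F",s["wrist_force"],"w",s["gripper_width"]*87,s["gripper_force"])
if __name__=="__main__": go(*map(float,sys.argv[1:]))
E
python3 go.py .556 -.240 .15
python3 - <<'E'
from h import *
for z in(0,.03,.05,.07,.09): print(z,[np.round((*ray("scene",u,v,z)[:2],*proj("top",ray("scene",u,v,z))),3) for u,v in((447,203),(470,222),(437,217))])
E
```

```text
t 1.65 tcp [ 219.5 -585.2  198.7] d [-436.3  205.    48.7] rot [ 0.  -0.  -0.1] F [-0.2  0.4  0.3] w 87.12232674323697 0.0
0 [array([ 5.13000e-01, -4.02000e-01,  4.35367e+02,  2.54658e+02]), array([ 4.41000e-01, -3.92000e-01,  4.32669e+02,  2.83572e+02]), array([ 4.97000e-01, -3.50000e-01,  4.14882e+02,  2.61508e+02])]
0.03 [array([ 4.94000e-01, -3.72000e-01,  4.25964e+02,  2.61461e+02]), array([ 4.25000e-01, -3.61000e-01,  4.23271e+02,  2.89802e+02]), array([ 4.79000e-01, -3.21000e-01,  4.05893e+02,  2.68179e+02])]
0.05 [array([ 4.82000e-01, -3.51000e-01,  4.19464e+02,  2.66164e+02]), array([ 4.14000e-01, -3.41000e-01,  4.16775e+02,  2.94108e+02]), array([ 4.67000e-01, -3.02000e-01,  3.99681e+02,  2.72789e+02])]
0.07 [array([ 4.69000e-01, -3.31000e-01,  4.12770e+02,  2.71008e+02]), array([ 4.04000e-01, -3.21000e-01,  4.10086e+02,  2.98543e+02]), array([ 4.55000e-01, -2.83000e-01,  3.93282e+02,  2.77538e+02])]
0.09 [array([ 4.57000e-01, -3.10000e-01,  4.05871e+02,  2.75998e+02]), array([ 3.94000e-01, -3.01000e-01,  4.03195e+02,  3.03111e+02]), array([ 4.43000e-01, -2.64000e-01,  3.86689e+02,  2.82431e+02])]
```

Request:
servo_tool:
  deltas:
    - {"tx":-40,"ty":19,"tz":0,"az":-0.01,"claw":75}
    - {"tx":-80,"ty":38,"tz":0,"az":-0.02,"claw":75}
    - {"tx":-118,"ty":55,"tz":0,"az":-0.03,"claw":75}
    - {"tx":-155,"ty":73,"tz":5,"az":-0.04,"claw":75}
    - {"tx":-192,"ty":90,"tz":10,"az":-0.052,"claw":75}
    - {"tx":-229,"ty":107,"tz":15,"az":-0.052,"claw":75}
    - {"tx":-266,"ty":125,"tz":20,"az":-0.052,"claw":75}
    - {"tx":-303,"ty":142,"tz":25,"az":-0.052,"claw":75}
    - {"tx":-340,"ty":160,"tz":30,"az":-0.052,"claw":75}
    - {"tx":-377,"ty":177,"tz":37,"az":-0.052,"claw":75}
    - {"tx":-412,"ty":193,"tz":44,"az":-0.052,"claw":75}
    - {"tx":-436,"ty":205,"tz":49,"az":-0.052,"claw":75}

```text
schema error: expected keys tx, ty, tz, ax, ay, az, claw
```

```bash
sed -i 's/np.round(Ro/list(np.round(Ro/; s/as_rotvec(),4)/as_rotvec(),4).tolist())/' go.py; python3 go.py .556 -.240 .012
```

```text
t 1.65 tcp [ 219.5 -585.2  198.7] d [-436.3  205.   186.7] rot [0.0, -0.0, -0.0513] F [-0.2  0.4  0.3] w 87.12232674323697 0.0
```

All keys are needed in every row.

Request:
servo_tool:
  deltas:
    - {"tx":-40,"ty":19,"tz":0,"ax":0,"ay":0,"az":-0.01,"claw":75}
    - {"tx":-80,"ty":38,"tz":0,"ax":0,"ay":0,"az":-0.02,"claw":75}
    - {"tx":-118,"ty":55,"tz":0,"ax":0,"ay":0,"az":-0.03,"claw":75}
    - {"tx":-155,"ty":73,"tz":5,"ax":0,"ay":0,"az":-0.04,"claw":75}
    - {"tx":-192,"ty":90,"tz":10,"ax":0,"ay":0,"az":-0.052,"claw":75}
    - {"tx":-229,"ty":107,"tz":15,"ax":0,"ay":0,"az":-0.052,"claw":75}
    - {"tx":-266,"ty":125,"tz":20,"ax":0,"ay":0,"az":-0.052,"claw":75}
    - {"tx":-303,"ty":142,"tz":25,"ax":0,"ay":0,"az":-0.052,"claw":75}
    - {"tx":-340,"ty":160,"tz":30,"ax":0,"ay":0,"az":-0.052,"claw":75}
    - {"tx":-377,"ty":177,"tz":37,"ax":0,"ay":0,"az":-0.052,"claw":75}
    - {"tx":-412,"ty":193,"tz":44,"ax":0,"ay":0,"az":-0.052,"claw":75}
    - {"tx":-436,"ty":205,"tz":49,"ax":0,"ay":0,"az":-0.052,"claw":75}

```text
time_s: 2.65
tcp_pos: [0.558, -0.2374, 0.1491]
ee_rot: [[-0.916, -0.401, 0.0], [-0.401, 0.916, 0.0], [-0.0, -0.0, -1.0]]
wrist_force: [0.8, 0.5, 0.3]
gripper_width: 0.863
gripper_force: 0.0
```

```bash
python3 go.py .556 -.240 .012
```

```text
t 2.65 tcp [ 558.  -237.4  149.1] d [  2.9  -1.5 137.1] rot [-0.0001, 0.0004, 0.0029] F [0.8 0.5 0.3] w 75.1065928392239 0.0
```

Request:
servo_tool:
  deltas:
    - {"tx":1,"ty":-1,"tz":30,"ax":0,"ay":0,"az":0,"claw":75}
    - {"tx":1,"ty":-1,"tz":65,"ax":0,"ay":0,"az":0,"claw":75}
    - {"tx":1,"ty":-1,"tz":95,"ax":0,"ay":0,"az":0,"claw":75}
    - {"tx":1,"ty":-1,"tz":118,"ax":0,"ay":0,"az":0,"claw":75}
    - {"tx":1,"ty":-1,"tz":132,"ax":0,"ay":0,"az":0,"claw":75}
    - {"tx":1,"ty":-1,"tz":137,"ax":0,"ay":0,"az":0,"claw":75}
    - {"tx":1,"ty":-1,"tz":137,"ax":0,"ay":0,"az":0,"claw":75}

```text
time_s: 3.23
tcp_pos: [0.5544, -0.2413, 0.0113]
ee_rot: [[-0.917, -0.399, -0.003], [-0.399, 0.917, 0.0], [0.002, 0.002, -1.0]]
wrist_force: [0.2, -0.1, -0.1]
gripper_width: 0.862
gripper_force: 0.0
```

```bash
python3 go.py .556 -.240 .012
```

```text
t 3.2333 tcp [ 554.4 -241.3   11.3] d [-2.   0.6 -0.7] rot [0.0015, -0.0024, 0.0006] F [ 0.2 -0.1 -0.1] w 74.9506752548635 0.0
```

Request:
servo_tool:
  deltas:
    - {"tx":-2,"ty":0.5,"tz":0,"ax":0,"ay":0,"az":0,"claw":75}
    - {"tx":-2,"ty":0.5,"tz":0,"ax":0,"ay":0,"az":0,"claw":40}
    - {"tx":-2,"ty":0.5,"tz":0,"ax":0,"ay":0,"az":0,"claw":40}
    - {"tx":-2,"ty":0.5,"tz":0,"ax":0,"ay":0,"az":0,"claw":40}
    - {"tx":-2,"ty":0.5,"tz":0,"ax":0,"ay":0,"az":0,"claw":40}
    - {"tx":-2,"ty":0.5,"tz":0,"ax":0,"ay":0,"az":0,"claw":40}

```text
time_s: 3.73
tcp_pos: [0.5572, -0.2403, 0.0133]
ee_rot: [[-0.917, -0.399, 0.001], [-0.399, 0.917, -0.0], [-0.001, -0.001, -1.0]]
wrist_force: [1.4, -2.9, 0.8]
gripper_width: 0.564
gripper_force: 3.9
```

```bash
python3 go.py .556 .203 .14
```

```text
t 3.7333 tcp [ 557.2 -240.3   13.3] d [-176.1  406.8 -126.9] rot [-0.0007, 0.0009, 0.0007] F [ 1.4 -2.9  0.8] w 49.08237959825171 3.906099982559681
```

Request:
servo_tool:
  deltas:
    - {"tx":0,"ty":0,"tz":0,"ax":0,"ay":0,"az":0,"claw":40}
    - {"tx":0,"ty":0,"tz":0,"ax":0,"ay":0,"az":0,"claw":40}
    - {"tx":0,"ty":0,"tz":0,"ax":0,"ay":0,"az":0,"claw":40}
    - {"tx":0,"ty":0,"tz":-5,"ax":0,"ay":0,"az":0,"claw":40}
    - {"tx":0,"ty":0,"tz":-15,"ax":0,"ay":0,"az":0,"claw":40}
    - {"tx":0,"ty":0,"tz":-40,"ax":0,"ay":0,"az":0,"claw":40}
    - {"tx":0,"ty":0,"tz":-70,"ax":0,"ay":0,"az":0,"claw":40}
    - {"tx":0,"ty":0,"tz":-100,"ax":0,"ay":0,"az":0,"claw":40}
    - {"tx":0,"ty":0,"tz":-120,"ax":0,"ay":0,"az":0,"claw":40}
    - {"tx":0,"ty":0,"tz":-130,"ax":0,"ay":0,"az":0,"claw":40}
    - {"tx":0,"ty":0,"tz":-130,"ax":0,"ay":0,"az":0,"claw":40}
    - {"tx":0,"ty":0,"tz":-130,"ax":0,"ay":0,"az":0,"claw":40}

```text
time_s: 4.73
tcp_pos: [0.5561, -0.2397, 0.1419]
ee_rot: [[-0.917, -0.399, -0.001], [-0.399, 0.917, 0.001], [0.0, 0.001, -1.0]]
wrist_force: [-1.1, 1.0, -3.3]
gripper_width: 0.553
gripper_force: 30.0
```

```bash
python3 go.py .556 .203 .14
```

```text
t 4.7333 tcp [ 556.1 -239.7  141.9] d [-176.5  406.     2.4] rot [0.0015, -0.0005, 0.0001] F [-1.1  1.  -3.3] w 48.15025782306475 29.99932587146759
```

Request:
servo_tool:
  deltas:
    - {"tx":-5,"ty":12,"tz":0,"ax":0,"ay":0,"az":0,"claw":40}
    - {"tx":-15,"ty":35,"tz":0,"ax":0,"ay":0,"az":0,"claw":40}
    - {"tx":-30,"ty":69,"tz":0,"ax":0,"ay":0,"az":0,"claw":40}
    - {"tx":-46,"ty":106,"tz":0,"ax":0,"ay":0,"az":0,"claw":40}
    - {"tx":-62,"ty":143,"tz":0,"ax":0,"ay":0,"az":0,"claw":40}
    - {"tx":-78,"ty":180,"tz":0,"ax":0,"ay":0,"az":0,"claw":40}
    - {"tx":-94,"ty":217,"tz":0,"ax":0,"ay":0,"az":0,"claw":40}
    - {"tx":-110,"ty":254,"tz":0,"ax":0,"ay":0,"az":0,"claw":40}
    - {"tx":-126,"ty":290,"tz":0,"ax":0,"ay":0,"az":0,"claw":40}
    - {"tx":-142,"ty":327,"tz":0,"ax":0,"ay":0,"az":0,"claw":40}
    - {"tx":-157,"ty":361,"tz":0,"ax":0,"ay":0,"az":0,"claw":40}
    - {"tx":-168,"ty":387,"tz":0,"ax":0,"ay":0,"az":0,"claw":40}

```text
time_s: 5.73
tcp_pos: [0.5546, 0.1846, 0.1403]
ee_rot: [[-0.916, -0.401, -0.004], [-0.401, 0.916, -0.001], [0.004, 0.0, -1.0]]
wrist_force: [1.0, -0.7, -2.1]
gripper_width: 0.548
gripper_force: 30.0
```

Request:
servo_tool:
  deltas:
    - {"tx":-6,"ty":14,"tz":0,"ax":0,"ay":0,"az":0,"claw":40}
    - {"tx":-8.5,"ty":19,"tz":0,"ax":0,"ay":0,"az":0,"claw":40}
    - {"tx":-8.5,"ty":19,"tz":5,"ax":0,"ay":0,"az":0,"claw":40}
    - {"tx":-8.5,"ty":19,"tz":15,"ax":0,"ay":0,"az":0,"claw":40}
    - {"tx":-8.5,"ty":19,"tz":22,"ax":0,"ay":0,"az":0,"claw":40}
    - {"tx":-8.5,"ty":19,"tz":26,"ax":0,"ay":0,"az":0,"claw":40}
    - {"tx":-8.5,"ty":19,"tz":26,"ax":0,"ay":0,"az":0,"claw":40}
    - {"tx":-8.5,"ty":19,"tz":26,"ax":0,"ay":0,"az":0,"claw":40}
    - {"tx":-8.5,"ty":19,"tz":26,"ax":0,"ay":0,"az":0,"claw":40}

```text
time_s: 6.48
tcp_pos: [0.5569, 0.202, 0.117]
ee_rot: [[-0.917, -0.399, 0.001], [-0.399, 0.917, 0.0], [-0.001, -0.0, -1.0]]
wrist_force: [-0.1, -0.4, -2.0]
gripper_width: 0.553
gripper_force: 30.0
```

```bash
cat > pic.py <<'E'
import sys; from h import *
n,x,y,z=sys.argv[1],*map(float,sys.argv[2:5])
o=np.zeros((500,800,3),np.uint8)
for c,k,W in(("scene",0,100),("top",500,60)):
    im=capture(c);u,v=map(int,proj(c,(x,y,z)));h=50
    a=cv2.resize(im[v-h:v+h,u-W//2:u+W//2],None,fx=5,fy=5,interpolation=cv2.INTER_CUBIC);o[:,k:k+a.shape[1]]=a[:,:800-k];print(c,"centre",u,v)
cv2.imwrite(f"pics/{n}.png",o)
E
python3 go.py .556 .203 .115; python3 pic.py a1 .556 .203 .08
```

```text
t 6.4833 tcp [556.9 202.  117. ] d [0.5 1.3 2. ] rot [-0.0001, 0.0007, -0.0001] F [-0.1 -0.4 -2. ] w 48.10551997786095 29.999282956123352
scene centre 191 313
top centre 188 240
```

View pics/a1.png

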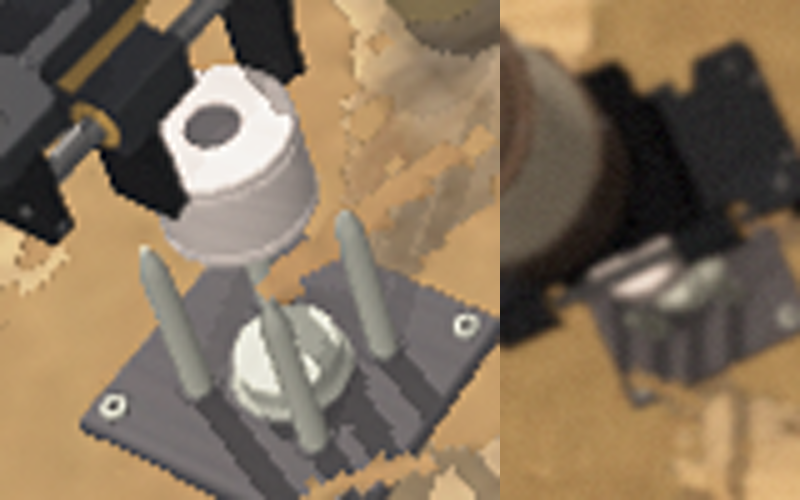

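The body is held square, with its centre mark at crop (214,124), above the four pins in the scene view. I check the alignment from the centre mark.

```bash
python3 - <<'E'
from h import *
def mark(im,u,v,r=7):
    g=im[v-r:v+r+1,u-r:u+r+1].astype(float).mean(2);w=np.clip(170-g,0,None);
    n,l,s,c=cv2.connectedComponentsWithStats((w>0).astype(np.uint8));i=l[r,r];w[l!=i]=0
    yy,xx=np.mgrid[-r:r+1,-r:r+1];print("area",s[i]);return u+(w*xx).sum()/w.sum(),v+(w*yy).sum()/w.sum()
a=mark(cv2.imread("pics/scene0.png"),382,211);print(a,ray("scene",*a,.04))
im=capture("scene");b=mark(im,184,288)
for z in(.143,.145,.147):print(b,z,ray("scene",*b,z))
E
```

```text
area [ 4  4  9  7 42]
(np.float64(383.24322421682507), np.float64(211.2269154053737)) [ 0.55737937 -0.24008325  0.04      ]
area [ 1  3 11  9 77]
(np.float64(182.72183355196034), np.float64(287.79857163678764)) 0.143 [0.55789766 0.20213006 0.143     ]
(np.float64(182.72183355196034), np.float64(287.79857163678764)) 0.145 [0.5561819  0.20257051 0.145     ]
(np.float64(182.72183355196034), np.float64(287.79857163678764)) 0.147 [0.55446613 0.20301097 0.147     ]
```

Request:
servo_tool:
  deltas:
    - {"tx":-0.5,"ty":0.7,"tz":6,"ax":0,"ay":0,"az":0,"claw":40}
    - {"tx":-0.5,"ty":0.7,"tz":12,"ax":0,"ay":0,"az":0,"claw":40}
    - {"tx":-0.5,"ty":0.7,"tz":16,"ax":0,"ay":0,"az":0,"claw":40}
    - {"tx":-0.5,"ty":0.7,"tz":20,"ax":0,"ay":0,"az":0,"claw":40}
    - {"tx":-0.5,"ty":0.7,"tz":23,"ax":0,"ay":0,"az":0,"claw":40}
    - {"tx":-0.5,"ty":0.7,"tz":26,"ax":0,"ay":0,"az":0,"claw":40}
    - {"tx":-0.5,"ty":0.7,"tz":28,"ax":0,"ay":0,"az":0,"claw":40}
    - {"tx":-0.5,"ty":0.7,"tz":28,"ax":0,"ay":0,"az":0,"claw":40}

```text
time_s: 7.3
tcp_pos: [0.5565, 0.2032, 0.0881]
ee_rot: [[-0.917, -0.399, -0.001], [-0.399, 0.917, -0.001], [0.001, -0.0, -1.0]]
wrist_force: [0.4, -0.8, -3.1]
gripper_width: 0.546
gripper_force: 30.0
```

```bash
python3 go.py .557 .2035 .0345
```

```text
t 7.3 tcp [556.5 203.2  88.1] d [-0.7  0.1 53.6] rot [-0.0001, -0.001, 0.0005] F [ 0.4 -0.8 -3.1] w 47.51972984888269 29.999296367168427
```

Request:
servo_tool:
  deltas:
    - {"tx":0,"ty":0,"tz":8,"ax":0,"ay":0,"az":0,"claw":40}
    - {"tx":0,"ty":0,"tz":16,"ax":0,"ay":0,"az":0,"claw":40}
    - {"tx":0,"ty":0,"tz":24,"ax":0,"ay":0,"az":0,"claw":40}
    - {"tx":0,"ty":0,"tz":32,"ax":0,"ay":0,"az":0,"claw":40}
    - {"tx":0,"ty":0,"tz":39,"ax":0,"ay":0,"az":0,"claw":40}
    - {"tx":0,"ty":0,"tz":44,"ax":0,"ay":0,"az":0,"claw":40}
    - {"tx":0,"ty":0,"tz":47,"ax":0,"ay":0,"az":0,"claw":40}
    - {"tx":0,"ty":0,"tz":49,"ax":0,"ay":0,"az":0,"claw":40}
    - {"tx":0,"ty":0,"tz":51,"ax":0,"ay":0,"az":0,"claw":40}
    - {"tx":0,"ty":0,"tz":51,"ax":0,"ay":0,"az":0,"claw":40}
    - {"tx":0,"ty":0,"tz":51,"ax":0,"ay":0,"az":0,"claw":40}

```text
time_s: 8.22
tcp_pos: [0.5568, 0.2034, 0.0378]
ee_rot: [[-0.917, -0.399, 0.0], [-0.399, 0.917, 0.0], [-0.0, 0.0, -1.0]]
wrist_force: [-0.6, -0.2, -1.9]
gripper_width: 0.551
gripper_force: 30.0
```

```bash
python3 go.py .557 .2035 .0345
```

```text
t 8.2167 tcp [556.8 203.4  37.8] d [-0.2 -0.   3.3] rot [0.0, 0.0003, 0.0007] F [-0.6 -0.2 -1.9] w 47.95763866025259 29.999310672283173
```

Free so far. I lower in small steps until contact.

Request:
servo_tool:
  deltas:
    - {"tx":0,"ty":0,"tz":1,"ax":0,"ay":0,"az":0,"claw":40}
    - {"tx":0,"ty":0,"tz":2,"ax":0,"ay":0,"az":0,"claw":40}
    - {"tx":0,"ty":0,"tz":2.5,"ax":0,"ay":0,"az":0,"claw":40}
    - {"tx":0,"ty":0,"tz":2.5,"ax":0,"ay":0,"az":0,"claw":40}
    - {"tx":0,"ty":0,"tz":2.5,"ax":0,"ay":0,"az":0,"claw":40}

```text
time_s: 8.63
tcp_pos: [0.5567, 0.2034, 0.0353]
ee_rot: [[-0.917, -0.399, 0.0], [-0.399, 0.917, 0.0], [-0.0, 0.0, -1.0]]
wrist_force: [0.1, 0.4, -2.2]
gripper_width: 0.549
gripper_force: 30.0
```

```bash
python3 go.py .557 .2035 .0345
```

```text
t 8.6333 tcp [556.7 203.4  35.3] d [-0.3 -0.   0.8] rot [0.0001, 0.0001, 0.0006] F [ 0.1  0.4 -2.2] w 47.744307751339434 29.999510049819946
```

Request:
servo_tool:
  deltas:
    - {"tx":0,"ty":0,"tz":0.7,"ax":0,"ay":0,"az":0,"claw":40}
    - {"tx":0,"ty":0,"tz":1.2,"ax":0,"ay":0,"az":0,"claw":40}
    - {"tx":0,"ty":0,"tz":1.2,"ax":0,"ay":0,"az":0,"claw":40}
    - {"tx":0,"ty":0,"tz":1.2,"ax":0,"ay":0,"az":0,"claw":40}

```text
time_s: 8.97
tcp_pos: [0.5569, 0.2035, 0.0352]
ee_rot: [[-0.917, -0.4, 0.001], [-0.4, 0.917, 0.0], [-0.001, -0.0, -1.0]]
wrist_force: [-3.6, 0.2, 5.8]
gripper_width: 0.548
gripper_force: 30.0
```

Request:
servo_tool:
  deltas:
    - {"tx":0,"ty":0,"tz":0,"ax":0,"ay":0,"az":0,"claw":75}
    - {"tx":0,"ty":0,"tz":0,"ax":0,"ay":0,"az":0,"claw":75}
    - {"tx":0,"ty":0,"tz":0,"ax":0,"ay":0,"az":0,"claw":75}
    - {"tx":0,"ty":0,"tz":0,"ax":0,"ay":0,"az":0,"claw":75}
    - {"tx":0,"ty":0,"tz":0,"ax":0,"ay":0,"az":0,"claw":75}
    - {"tx":0,"ty":0,"tz":-10,"ax":0,"ay":0,"az":0,"claw":75}
    - {"tx":0,"ty":0,"tz":-30,"ax":0,"ay":0,"az":0,"claw":75}
    - {"tx":0,"ty":0,"tz":-60,"ax":0,"ay":0,"az":0,"claw":75}
    - {"tx":0,"ty":0,"tz":-90,"ax":0,"ay":0,"az":0,"claw":75}
    - {"tx":0,"ty":0,"tz":-115,"ax":0,"ay":0,"az":0,"claw":75}
    - {"tx":0,"ty":0,"tz":-115,"ax":0,"ay":0,"az":0,"claw":75}

```text
time_s: 9.88
tcp_pos: [0.5603, 0.205, 0.1562]
ee_rot: [[-0.916, -0.401, 0.012], [-0.4, 0.916, 0.005], [-0.013, 0.0, -1.0]]
wrist_force: [1.0, 0.6, 0.1]
gripper_width: 0.86
gripper_force: 0.0
```

```bash
python3 go.py .4313 -.0382 .06; python3 pic.py a2 .556 .203 .06
```

```text
t 9.8833 tcp [560.3 205.  156.2] d [ 216.8 -171.2   93.4] rot [0.0003, 0.0128, 0.0019] F [1.  0.6 0.1] w 74.84534907304479 0.0
scene centre 193 320
top centre 189 241
```

View pics/a2.png

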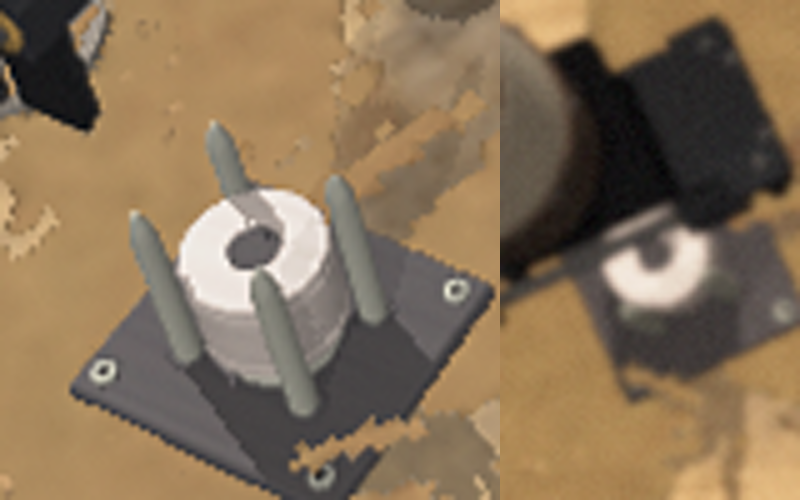

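The body is seated inside the four pins (scene crop, about (253,245)). Now the spacer.

Request:
servo_tool:
  deltas:
    - {"tx":20,"ty":-16,"tz":0,"ax":0,"ay":0,"az":0,"claw":75}
    - {"tx":48,"ty":-39,"tz":0,"ax":0,"ay":0,"az":0,"claw":75}
    - {"tx":79,"ty":-64,"tz":0,"ax":0,"ay":0,"az":0,"claw":75}
    - {"tx":110,"ty":-89,"tz":5,"ax":0,"ay":0,"az":0,"claw":75}
    - {"tx":141,"ty":-114,"tz":15,"ax":0,"ay":0,"az":0,"claw":75}
    - {"tx":171,"ty":-138,"tz":30,"ax":0,"ay":0,"az":0,"claw":75}
    - {"tx":195,"ty":-158,"tz":50,"ax":0,"ay":0,"az":0,"claw":75}
    - {"tx":207,"ty":-167,"tz":70,"ax":0,"ay":0,"az":0,"claw":75}
    - {"tx":212,"ty":-171,"tz":90,"ax":0,"ay":0,"az":0,"claw":75}
    - {"tx":212,"ty":-171,"tz":110,"ax":0,"ay":0,"az":0,"claw":75}
    - {"tx":212,"ty":-171,"tz":115,"ax":0,"ay":0,"az":0,"claw":75}
    - {"tx":212,"ty":-171,"tz":115,"ax":0,"ay":0,"az":0,"claw":75}

```text
time_s: 10.98
tcp_pos: [0.4288, -0.0387, 0.0322]
ee_rot: [[-0.917, -0.399, -0.005], [-0.399, 0.917, -0.001], [0.005, 0.001, -1.0]]
wrist_force: [0.2, -0.4, 0.1]
gripper_width: 0.865
gripper_force: 0.0
```

```bash
python3 go.py .4316 -.0382 .003
```

```text
t 10.9833 tcp [428.8 -38.7  32.2] d [-2.9 -0.7 29.2] rot [0.0008, -0.0054, 0.0002] F [ 0.2 -0.4  0.1] w 75.2647879411649 0.0
```

Request:
servo_tool:
  deltas:
    - {"tx":-1,"ty":-0.5,"tz":10,"ax":0,"ay":0,"az":0,"claw":75}
    - {"tx":-1,"ty":-0.5,"tz":20,"ax":0,"ay":0,"az":0,"claw":75}
    - {"tx":-1,"ty":-0.5,"tz":26,"ax":0,"ay":0,"az":0,"claw":75}
    - {"tx":-1,"ty":-0.5,"tz":26,"ax":0,"ay":0,"az":0,"claw":75}
    - {"tx":-1,"ty":-0.5,"tz":26,"ax":0,"ay":0,"az":0,"claw":75}
    - {"tx":-1,"ty":-0.5,"tz":26,"ax":0,"ay":0,"az":0,"claw":75}

```text
time_s: 11.48
tcp_pos: [0.4324, -0.0379, 0.0086]
ee_rot: [[-0.917, -0.4, 0.001], [-0.4, 0.917, 0.0], [-0.001, -0.0, -1.0]]
wrist_force: [0.6, 0.4, -0.9]
gripper_width: 0.862
gripper_force: 0.0
```

```bash
python3 go.py .4316 -.0382 .003
```

```text
t 11.4833 tcp [432.4 -37.9   8.6] d [ 0.9 -0.   5.6] rot [-0.0003, 0.0012, 0.0012] F [ 0.6  0.4 -0.9] w 74.9902904166948 0.0
```

Request:
servo_tool:
  deltas:
    - {"tx":0.8,"ty":0,"tz":3,"ax":0,"ay":0,"az":0,"claw":75}
    - {"tx":0.8,"ty":0,"tz":5.5,"ax":0,"ay":0,"az":0,"claw":75}
    - {"tx":0.8,"ty":0,"tz":5.5,"ax":0,"ay":0,"az":0,"claw":75}
    - {"tx":0.8,"ty":0,"tz":5.5,"ax":0,"ay":0,"az":0,"claw":65}
    - {"tx":0.8,"ty":0,"tz":5.5,"ax":0,"ay":0,"az":0,"claw":55}
    - {"tx":0.8,"ty":0,"tz":5.5,"ax":0,"ay":0,"az":0,"claw":40}
    - {"tx":0.8,"ty":0,"tz":5.5,"ax":0,"ay":0,"az":0,"claw":40}
    - {"tx":0.8,"ty":0,"tz":5.5,"ax":0,"ay":0,"az":0,"claw":40}
    - {"tx":0.8,"ty":0,"tz":5.5,"ax":0,"ay":0,"az":0,"claw":40}
    - {"tx":0.8,"ty":0,"tz":5.5,"ax":0,"ay":0,"az":0,"claw":40}
    - {"tx":0.8,"ty":0,"tz":5.5,"ax":0,"ay":0,"az":0,"claw":40}

```text
time_s: 12.4
tcp_pos: [0.431, -0.0384, 0.0025]
ee_rot: [[-0.917, -0.399, 0.0], [-0.399, 0.917, 0.0], [-0.0, 0.0, -1.0]]
wrist_force: [-0.2, 0.2, 0.7]
gripper_width: 0.47
gripper_force: 0.0
```

```bash
python3 go.py .5567 .2034 .14
```

```text
t 12.4 tcp [431.  -38.4   2.5] d [-211.8  171.5 -137.5] rot [0.0, 0.0, 0.0007] F [-0.2  0.2  0.7] w 40.85821832254844 0.0
```

```bash
python3 pic.py a3 .4313 -.0382 .01; python3 - <<'E'
from h import *
for c in("scene","top"):
    capture(c)
    for r in recognise("spacer",c):print(c,r["confidence"],world(c,r["xyz"]))
E
```

```text
scene centre 351 308
top centre 291 291
scene 0.49 [ 0.41567076 -0.04508522  0.01261879]
```

View pics/a3.png

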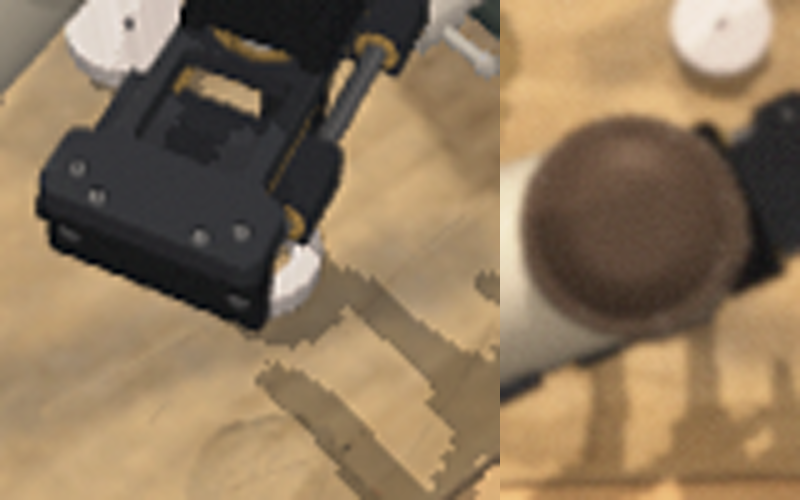

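The grip missed: the spacer shows at crop (297,275), partly outside the fingers. I open, rise and measure again.

Request:
servo_tool:
  deltas:
    - {"tx":0,"ty":0,"tz":0,"ax":0,"ay":0,"az":0,"claw":80}
    - {"tx":0,"ty":0,"tz":0,"ax":0,"ay":0,"az":0,"claw":80}
    - {"tx":0,"ty":0,"tz":0,"ax":0,"ay":0,"az":0,"claw":80}
    - {"tx":0,"ty":0,"tz":0,"ax":0,"ay":0,"az":0,"claw":80}
    - {"tx":0,"ty":0,"tz":-20,"ax":0,"ay":0,"az":0,"claw":80}
    - {"tx":0,"ty":0,"tz":-50,"ax":0,"ay":0,"az":0,"claw":80}
    - {"tx":-20,"ty":0,"tz":-80,"ax":0,"ay":0,"az":0,"claw":80}
    - {"tx":-40,"ty":20,"tz":-110,"ax":0,"ay":0,"az":0,"claw":80}
    - {"tx":-60,"ty":50,"tz":-120,"ax":0,"ay":0,"az":0,"claw":80}
    - {"tx":-80,"ty":80,"tz":-120,"ax":0,"ay":0,"az":0,"claw":80}
    - {"tx":-90,"ty":110,"tz":-120,"ax":0,"ay":0,"az":0,"claw":80}
    - {"tx":-90,"ty":110,"tz":-120,"ax":0,"ay":0,"az":0,"claw":80}

```text
time_s: 13.7
tcp_pos: [0.4705, 0.1026, 0.123]
ee_rot: [[-0.915, -0.404, 0.002], [-0.404, 0.915, 0.002], [-0.003, 0.001, -1.0]]
wrist_force: [-1.2, -0.2, -0.3]
gripper_width: 0.916
gripper_force: 0.0
```

```bash
cat > m3.py <<'E'
import sys; from h import *
np.set_printoptions(precision=4,suppress=True)
l,x,y,h=sys.argv[1],*map(float,sys.argv[2:5])
ms={}
for c in("scene","top"):
    capture(c);m=mask(l,c,[x,y,0],25)
    if m: ms[c]=m
for sub in (list(ms),*[[c] for c in ms]):
    mm={c:ms[c] for c in sub}
    if len(sub)==2: print(l,sub,*fit(lambda q:cyl(*q,.025,h),[x,y,0],mm,[.006]*3))
    else: print(l,sub,*fit(lambda q:cyl(q[0],q[1],0,.025,h),[x,y],mm,[.006]*2))
E
python3 m3.py spacer .4313 -.0382 .012; python3 pic.py a4 .4313 -.0382 .01;python3 go.py .4313 -.0382 .1
```

```text
spacer ['scene', 'top'] [ 0.4313 -0.0387  0.0032] 0.13752820336411667
spacer ['scene'] [ 0.4331 -0.0404] 0.044853360147477796
spacer ['top'] [ 0.4314 -0.0386] 0.08524251805985553
scene centre 351 308
top centre 291 291
t 14.0 tcp [469.3  97.3 122.2] d [  88.8 -109.2   22.3] rot [-0.0001, -0.0008, -0.0008] F [-0.3 -0.  -0.2] w 79.90022473854755 0.0
```

View pics/a4.png

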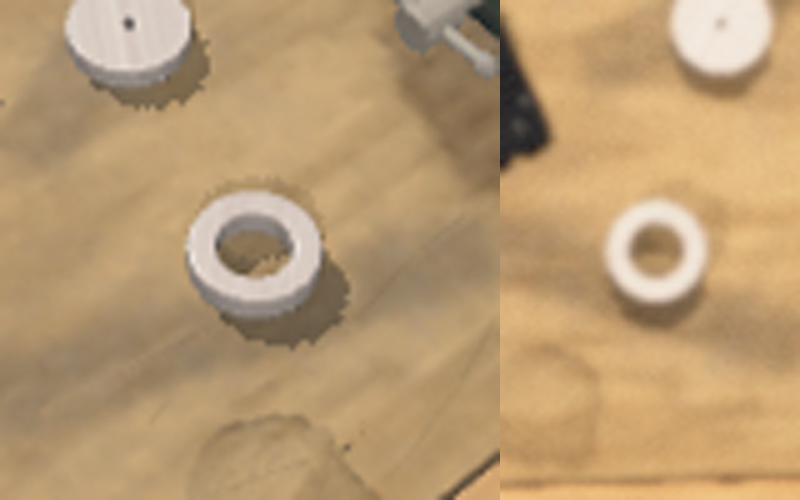

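The spacer has not moved: fit (0.4313, -0.0387), so the tips must have closed above it. I check the true tip height against picture a1.

```bash
python3 - <<'E'
from h import *
# a1: crop origin scene (141,263), tool at (.5569,.202,.117)
ty=np.array([-.399,.917,0]);tx=np.array([-.917,-.399,0]);o=np.array([.5569,.202,.117])
for s in(25,35):
  for w in(-9.5,9.5):
    for dz in(0,.01,.015,.02):
        u,v=proj("scene",o+ty*s/1e3+tx*w/1e3+[0,0,dz]);print(s,w,dz,round((u-141)*5),round((v-263)*5))
E
```

```text
25 -9.5 0 153 225
25 -9.5 0.01 146 206
25 -9.5 0.015 142 196
25 -9.5 0.02 138 186
25 9.5 0 203 248
25 9.5 0.01 195 228
25 9.5 0.015 192 218
25 9.5 0.02 188 208
35 -9.5 0 132 249
35 -9.5 0.01 124 230
35 -9.5 0.015 120 220
35 -9.5 0.02 116 210
35 9.5 0 182 272
35 9.5 0.01 174 252
35 9.5 0.015 171 243
35 9.5 0.02 167 233
```

The finger tip in a1 sits at crop (185,215). At 50 mm opening the tips are therefore about 17 mm behind the nominal TCP, because the fingers swing. I go back over the spacer and find the bench by touch with the fingers nearly closed.

Request:
servo_tool:
  deltas:
    - {"tx":20,"ty":-25,"tz":0,"ax":0,"ay":0,"az":0,"claw":62}
    - {"tx":45,"ty":-55,"tz":0,"ax":0,"ay":0,"az":0,"claw":62}
    - {"tx":70,"ty":-86,"tz":10,"ax":0,"ay":0,"az":0,"claw":62}
    - {"tx":83,"ty":-102,"tz":30,"ax":0,"ay":0,"az":0,"claw":62}
    - {"tx":88.5,"ty":-109,"tz":60,"ax":0,"ay":0,"az":0,"claw":62}
    - {"tx":88.5,"ty":-109,"tz":85,"ax":0,"ay":0,"az":0,"claw":62}
    - {"tx":88.5,"ty":-109,"tz":105,"ax":0,"ay":0,"az":0,"claw":62}
    - {"tx":88.5,"ty":-109,"tz":115,"ax":0,"ay":0,"az":0,"claw":62}
    - {"tx":88.5,"ty":-109,"tz":115,"ax":0,"ay":0,"az":0,"claw":62}
    - {"tx":88.5,"ty":-109,"tz":115,"ax":0,"ay":0,"az":0,"claw":62}
    - {"tx":88.5,"ty":-109,"tz":115,"ax":0,"ay":0,"az":0,"claw":62}

```text
time_s: 14.92
tcp_pos: [0.4326, -0.0372, 0.0081]
ee_rot: [[-0.917, -0.399, 0.001], [-0.399, 0.917, 0.0], [-0.001, -0.0, -1.0]]
wrist_force: [0.7, -0.1, 0.6]
gripper_width: 0.715
gripper_force: 0.0
```

```bash
python3 go.py .4313 -.0384 0
```

```text
t 14.9167 tcp [432.6 -37.2   8.1] d [ 1.7 -0.5  8.1] rot [-0.0004, 0.0014, 0.0001] F [ 0.7 -0.1  0.6] w 62.181246644301304 0.0
```

Request:
servo_tool:
  deltas:
    - {"tx":1,"ty":-0.5,"tz":5,"ax":0,"ay":0,"az":0,"claw":62}
    - {"tx":1,"ty":-0.5,"tz":9,"ax":0,"ay":0,"az":0,"claw":62}
    - {"tx":1,"ty":-0.5,"tz":12,"ax":0,"ay":0,"az":0,"claw":62}
    - {"tx":1,"ty":-0.5,"tz":14,"ax":0,"ay":0,"az":0,"claw":62}
    - {"tx":1,"ty":-0.5,"tz":14,"ax":0,"ay":0,"az":0,"claw":62}

```text
time_s: 15.33
tcp_pos: [0.431, -0.0378, -0.0069]
ee_rot: [[-0.917, -0.399, -0.001], [-0.399, 0.917, -0.0], [0.001, 0.0, -1.0]]
wrist_force: [0.0, -0.4, 0.3]
gripper_width: 0.712
gripper_force: 0.0
```

Request:
servo_tool:
  deltas:
    - {"tx":0,"ty":0,"tz":1.5,"ax":0,"ay":0,"az":0,"claw":62}
    - {"tx":0,"ty":0,"tz":3,"ax":0,"ay":0,"az":0,"claw":62}
    - {"tx":0,"ty":0,"tz":3,"ax":0,"ay":0,"az":0,"claw":62}

```text
time_s: 15.58
tcp_pos: [0.4312, -0.0378, -0.0097]
ee_rot: [[-0.917, -0.399, -0.0], [-0.399, 0.917, -0.0], [0.0, 0.0, -1.0]]
wrist_force: [-0.3, 0.0, 0.1]
gripper_width: 0.71
gripper_force: 0.0
```

Request:
servo_tool:
  deltas:
    - {"tx":0,"ty":0,"tz":1.5,"ax":0,"ay":0,"az":0,"claw":56}
    - {"tx":0,"ty":0,"tz":3,"ax":0,"ay":0,"az":0,"claw":56}
    - {"tx":0,"ty":0,"tz":3,"ax":0,"ay":0,"az":0,"claw":56}
    - {"tx":0,"ty":0,"tz":3,"ax":0,"ay":0,"az":0,"claw":56}

```text
time_s: 15.92
tcp_pos: [0.4312, -0.0378, -0.0127]
ee_rot: [[-0.917, -0.399, -0.0], [-0.399, 0.917, -0.0], [0.0, 0.0, -1.0]]
wrist_force: [-0.4, 0.4, 0.4]
gripper_width: 0.647
gripper_force: 0.0
```

Request:
servo_tool:
  deltas:
    - {"tx":0,"ty":0,"tz":0,"ax":0,"ay":0,"az":0,"claw":48}
    - {"tx":0,"ty":0,"tz":0,"ax":0,"ay":0,"az":0,"claw":44}
    - {"tx":0,"ty":0,"tz":0,"ax":0,"ay":0,"az":0,"claw":44}
    - {"tx":0,"ty":0,"tz":0,"ax":0,"ay":0,"az":0,"claw":44}
    - {"tx":0,"ty":0,"tz":0,"ax":0,"ay":0,"az":0,"claw":44}

```text
time_s: 16.33
tcp_pos: [0.4318, -0.0377, -0.0116]
ee_rot: [[-0.917, -0.4, 0.001], [-0.4, 0.917, 0.0], [-0.001, -0.0, -1.0]]
wrist_force: [-1.9, 0.1, 8.7]
gripper_width: 0.512
gripper_force: 4.3
```

Request:
servo_tool:
  deltas:
    - {"tx":0,"ty":0,"tz":-2,"ax":0,"ay":0,"az":0,"claw":64}
    - {"tx":0,"ty":0,"tz":-2,"ax":0,"ay":0,"az":0,"claw":64}
    - {"tx":0,"ty":0,"tz":-1,"ax":0,"ay":0,"az":0,"claw":64}
    - {"tx":0,"ty":0,"tz":1,"ax":0,"ay":0,"az":0,"claw":64}
    - {"tx":0,"ty":0,"tz":2.5,"ax":0,"ay":0,"az":0,"claw":64}
    - {"tx":0,"ty":0,"tz":4,"ax":0,"ay":0,"az":0,"claw":64}
    - {"tx":0,"ty":0,"tz":4,"ax":0,"ay":0,"az":0,"claw":64}

```text
time_s: 16.92
tcp_pos: [0.4309, -0.0379, -0.0171]
ee_rot: [[-0.917, -0.399, -0.001], [-0.399, 0.917, -0.0], [0.001, 0.0, -1.0]]
wrist_force: [-0.0, -0.3, 0.4]
gripper_width: 0.732
gripper_force: 0.0
```

```bash
python3 go.py .4313 -.0384 -.02; python3 pic.py a5 .4313 -.0382 .01
```

```text
t 16.9167 tcp [430.9 -37.9 -17.1] d [-0.2 -0.6  2.9] rot [0.0002, -0.0012, 0.0006] F [-0.  -0.3  0.4] w 63.66960307459924 0.0
scene centre 351 308
top centre 291 291
```

View pics/a5.png

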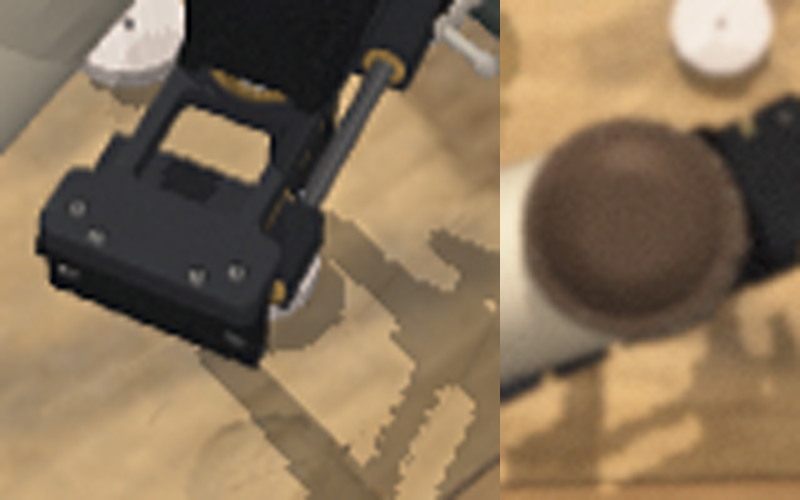

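View a5 shows the gripper over the spacer with nothing touched. I lower 3 mm more and close.

Request:
servo_tool:
  deltas:
    - {"tx":0,"ty":-0.5,"tz":1.5,"ax":0,"ay":0,"az":0,"claw":64}
    - {"tx":0,"ty":-0.5,"tz":3,"ax":0,"ay":0,"az":0,"claw":60}
    - {"tx":0,"ty":-0.5,"tz":3,"ax":0,"ay":0,"az":0,"claw":56}
    - {"tx":0,"ty":-0.5,"tz":3,"ax":0,"ay":0,"az":0,"claw":52}
    - {"tx":0,"ty":-0.5,"tz":3,"ax":0,"ay":0,"az":0,"claw":46}
    - {"tx":0,"ty":-0.5,"tz":3,"ax":0,"ay":0,"az":0,"claw":46}
    - {"tx":0,"ty":-0.5,"tz":3,"ax":0,"ay":0,"az":0,"claw":46}
    - {"tx":0,"ty":-0.5,"tz":3,"ax":0,"ay":0,"az":0,"claw":46}

```text
time_s: 17.68
tcp_pos: [0.4314, -0.0383, -0.0195]
ee_rot: [[-0.917, -0.399, -0.0], [-0.399, 0.917, 0.0], [0.0, 0.0, -1.0]]
wrist_force: [0.4, 0.7, 0.4]
gripper_width: 0.564
gripper_force: 30.0
```

Spacer gripped (49 mm, 30 N). I lift it and carry it over the nest.

Request:
servo_tool:
  deltas:
    - {"tx":0,"ty":0,"tz":-6,"ax":0,"ay":0,"az":0,"claw":40}
    - {"tx":0,"ty":0,"tz":-25,"ax":0,"ay":0,"az":0,"claw":40}
    - {"tx":-5,"ty":4,"tz":-55,"ax":0,"ay":0,"az":0,"claw":40}
    - {"tx":-20,"ty":16,"tz":-85,"ax":0,"ay":0,"az":0,"claw":40}
    - {"tx":-44,"ty":36,"tz":-110,"ax":0,"ay":0,"az":0,"claw":40}
    - {"tx":-72,"ty":58,"tz":-120,"ax":0,"ay":0,"az":0,"claw":40}
    - {"tx":-102,"ty":83,"tz":-125,"ax":0,"ay":0,"az":0,"claw":40}
    - {"tx":-132,"ty":107,"tz":-125,"ax":0,"ay":0,"az":0,"claw":40}
    - {"tx":-162,"ty":131,"tz":-125,"ax":0,"ay":0,"az":0,"claw":40}
    - {"tx":-188,"ty":153,"tz":-125,"ax":0,"ay":0,"az":0,"claw":40}
    - {"tx":-204,"ty":166,"tz":-125,"ax":0,"ay":0,"az":0,"claw":40}
    - {"tx":-211.5,"ty":171.5,"tz":-125,"ax":0,"ay":0,"az":0,"claw":40}

```text
time_s: 18.68
tcp_pos: [0.558, 0.2062, 0.1055]
ee_rot: [[-0.916, -0.401, 0.001], [-0.401, 0.916, 0.001], [-0.001, 0.0, -1.0]]
wrist_force: [-0.1, 0.5, 0.1]
gripper_width: 0.563
gripper_force: 30.0
```

Request:
servo_tool:
  deltas:
    - {"tx":0,"ty":0,"tz":0,"ax":0,"ay":0,"az":0,"claw":40}
    - {"tx":0,"ty":0,"tz":0,"ax":0,"ay":0,"az":0,"claw":40}
    - {"tx":0,"ty":0,"tz":5,"ax":0,"ay":0,"az":0,"claw":40}
    - {"tx":0,"ty":0,"tz":10,"ax":0,"ay":0,"az":0,"claw":40}
    - {"tx":0,"ty":0,"tz":14,"ax":0,"ay":0,"az":0,"claw":40}
    - {"tx":0,"ty":0,"tz":14,"ax":0,"ay":0,"az":0,"claw":40}
    - {"tx":0,"ty":0,"tz":14,"ax":0,"ay":0,"az":0,"claw":40}

```text
time_s: 19.27
tcp_pos: [0.5565, 0.2027, 0.0911]
ee_rot: [[-0.917, -0.399, -0.001], [-0.399, 0.917, -0.001], [0.001, -0.0, -1.0]]
wrist_force: [-0.6, -0.9, -0.7]
gripper_width: 0.563
gripper_force: 30.0
```

```bash
python3 go.py .5568 .2034 .0425
```

```text
t 19.2667 tcp [556.5 202.7  91.1] d [-0.6  0.5 48.6] rot [-0.0002, -0.001, 0.0] F [-0.6 -0.9 -0.7] w 48.939789744936014 29.999917563982308
```

Request:
servo_tool:
  deltas:
    - {"tx":-0.4,"ty":0.3,"tz":8,"ax":0,"ay":0,"az":0,"claw":40}
    - {"tx":-0.4,"ty":0.3,"tz":16,"ax":0,"ay":0,"az":0,"claw":40}
    - {"tx":-0.4,"ty":0.3,"tz":21,"ax":0,"ay":0,"az":0,"claw":40}
    - {"tx":-0.4,"ty":0.3,"tz":25,"ax":0,"ay":0,"az":0,"claw":40}
    - {"tx":-0.4,"ty":0.3,"tz":28,"ax":0,"ay":0,"az":0,"claw":40}
    - {"tx":-0.4,"ty":0.3,"tz":31,"ax":0,"ay":0,"az":0,"claw":40}
    - {"tx":-0.4,"ty":0.3,"tz":34,"ax":0,"ay":0,"az":0,"claw":40}
    - {"tx":-0.4,"ty":0.3,"tz":34,"ax":0,"ay":0,"az":0,"claw":40}

```text
time_s: 19.93
tcp_pos: [0.5568, 0.2037, 0.0568]
ee_rot: [[-0.917, -0.399, -0.001], [-0.399, 0.917, -0.0], [0.001, -0.0, -1.0]]
wrist_force: [-0.2, 0.0, -1.0]
gripper_width: 0.563
gripper_force: 30.0
```

Request:
servo_tool:
  deltas:
    - {"tx":0,"ty":0,"tz":3,"ax":0,"ay":0,"az":0,"claw":40}
    - {"tx":0,"ty":0,"tz":6,"ax":0,"ay":0,"az":0,"claw":40}
    - {"tx":0,"ty":0,"tz":9,"ax":0,"ay":0,"az":0,"claw":40}
    - {"tx":0,"ty":0,"tz":11,"ax":0,"ay":0,"az":0,"claw":40}
    - {"tx":0,"ty":0,"tz":12,"ax":0,"ay":0,"az":0,"claw":40}
    - {"tx":0,"ty":0,"tz":12,"ax":0,"ay":0,"az":0,"claw":40}
    - {"tx":0,"ty":0,"tz":12,"ax":0,"ay":0,"az":0,"claw":40}

```text
time_s: 20.52
tcp_pos: [0.5572, 0.2039, 0.0454]
ee_rot: [[-0.917, -0.399, -0.0], [-0.399, 0.917, -0.0], [0.0, -0.0, -1.0]]
wrist_force: [0.2, -1.1, -0.6]
gripper_width: 0.561
gripper_force: 30.0
```

Free in the pocket. I lower to contact.

Request:
servo_tool:
  deltas:
    - {"tx":0,"ty":0,"tz":1,"ax":0,"ay":0,"az":0,"claw":40}
    - {"tx":0,"ty":0,"tz":2,"ax":0,"ay":0,"az":0,"claw":40}
    - {"tx":0,"ty":0,"tz":2.5,"ax":0,"ay":0,"az":0,"claw":40}
    - {"tx":0,"ty":0,"tz":2.5,"ax":0,"ay":0,"az":0,"claw":40}

```text
time_s: 20.85
tcp_pos: [0.5571, 0.2038, 0.0428]
ee_rot: [[-0.917, -0.399, -0.0], [-0.399, 0.917, -0.0], [0.0, -0.0, -1.0]]
wrist_force: [0.2, 0.1, -1.2]
gripper_width: 0.565
gripper_force: 30.0
```

Request:
servo_tool:
  deltas:
    - {"tx":0,"ty":0,"tz":0.7,"ax":0,"ay":0,"az":0,"claw":40}
    - {"tx":0,"ty":0,"tz":1.3,"ax":0,"ay":0,"az":0,"claw":40}
    - {"tx":0,"ty":0,"tz":1.3,"ax":0,"ay":0,"az":0,"claw":40}
    - {"tx":0,"ty":0,"tz":1.3,"ax":0,"ay":0,"az":0,"claw":40}

```text
time_s: 21.18
tcp_pos: [0.5573, 0.2039, 0.0424]
ee_rot: [[-0.917, -0.4, 0.001], [-0.4, 0.917, 0.0], [-0.001, -0.0, -1.0]]
wrist_force: [-1.8, -0.9, 5.6]
gripper_width: 0.563
gripper_force: 30.0
```

Request:
servo_tool:
  deltas:
    - {"tx":0,"ty":0,"tz":0,"ax":0,"ay":0,"az":0,"claw":55}
    - {"tx":0,"ty":0,"tz":0,"ax":0,"ay":0,"az":0,"claw":65}
    - {"tx":0,"ty":0,"tz":0,"ax":0,"ay":0,"az":0,"claw":70}
    - {"tx":0,"ty":0,"tz":0,"ax":0,"ay":0,"az":0,"claw":70}
    - {"tx":0,"ty":0,"tz":-10,"ax":0,"ay":0,"az":0,"claw":70}
    - {"tx":0,"ty":0,"tz":-35,"ax":0,"ay":0,"az":0,"claw":70}
    - {"tx":0,"ty":0,"tz":-65,"ax":0,"ay":0,"az":0,"claw":70}
    - {"tx":6,"ty":-12,"tz":-85,"ax":0,"ay":0,"az":0,"claw":70}
    - {"tx":20,"ty":-41,"tz":-90,"ax":0,"ay":0,"az":0,"claw":70}
    - {"tx":37,"ty":-75,"tz":-90,"ax":0,"ay":0,"az":0,"claw":70}
    - {"tx":54,"ty":-110,"tz":-90,"ax":0,"ay":0,"az":0,"claw":70}
    - {"tx":71,"ty":-145,"tz":-90,"ax":0,"ay":0,"az":0,"claw":70}

```text
time_s: 22.18
tcp_pos: [0.5499, 0.0414, 0.1327]
ee_rot: [[-0.916, -0.4, 0.001], [-0.4, 0.916, 0.0], [-0.002, -0.0, -1.0]]
wrist_force: [0.9, -0.0, -0.1]
gripper_width: 0.805
gripper_force: 0.0
```

Request:
servo_tool:
  deltas:
    - {"tx":17,"ty":-35,"tz":0,"ax":0,"ay":0,"az":0,"claw":66}
    - {"tx":34,"ty":-69,"tz":5,"ax":0,"ay":0,"az":0,"claw":66}
    - {"tx":46,"ty":-94,"tz":25,"ax":0,"ay":0,"az":0,"claw":66}
    - {"tx":51,"ty":-104,"tz":55,"ax":0,"ay":0,"az":0,"claw":66}
    - {"tx":51,"ty":-104,"tz":85,"ax":0,"ay":0,"az":0,"claw":66}
    - {"tx":51,"ty":-104,"tz":110,"ax":0,"ay":0,"az":0,"claw":66}
    - {"tx":51,"ty":-104,"tz":122,"ax":0,"ay":0,"az":0,"claw":66}
    - {"tx":51,"ty":-104,"tz":127,"ax":0,"ay":0,"az":0,"claw":66}
    - {"tx":51,"ty":-104,"tz":127,"ax":0,"ay":0,"az":0,"claw":66}
    - {"tx":51,"ty":-104,"tz":127,"ax":0,"ay":0,"az":0,"claw":66}

```text
time_s: 23.02
tcp_pos: [0.5456, -0.073, 0.0055]
ee_rot: [[-0.917, -0.4, 0.001], [-0.4, 0.917, -0.0], [-0.001, -0.001, -1.0]]
wrist_force: [0.7, 0.4, 0.5]
gripper_width: 0.759
gripper_force: 0.0
```

```bash
python3 go.py .5446 -.0736 -.0195; python3 m3.py spacer .5568 .2034 .012; python3 m3.py top_disc .5446 -.0736 .01
```

```text
t 23.0167 tcp [545.6 -73.    5.5] d [ 1.2 -0.1 25. ] rot [-0.0007, 0.0013, 0.0012] F [0.7 0.4 0.5] w 66.04297273132838 0.0
spacer ['top'] [0.5648 0.2185] 1.2445112351509948
spacer ['top'] [0.5648 0.2185] 1.2445112351509948
top_disc ['scene'] [ 0.5457 -0.0755] 0.9526940187839841
top_disc ['scene'] [ 0.5457 -0.0755] 0.9526940187839841
```

Request:
servo_tool:
  deltas:
    - {"tx":0.6,"ty":0,"tz":8,"ax":0,"ay":0,"az":0,"claw":64}
    - {"tx":0.6,"ty":0,"tz":16,"ax":0,"ay":0,"az":0,"claw":64}
    - {"tx":0.6,"ty":0,"tz":21,"ax":0,"ay":0,"az":0,"claw":64}
    - {"tx":0.6,"ty":0,"tz":24,"ax":0,"ay":0,"az":0,"claw":64}
    - {"tx":0.6,"ty":0,"tz":25,"ax":0,"ay":0,"az":0,"claw":64}
    - {"tx":0.6,"ty":0,"tz":25,"ax":0,"ay":0,"az":0,"claw":64}
    - {"tx":0.6,"ty":0,"tz":25,"ax":0,"ay":0,"az":0,"claw":64}

```text
time_s: 24.0
tcp_pos: [0.5443, -0.0734, -0.0204]
ee_rot: [[-0.917, -0.399, -0.0], [-0.399, 0.917, -0.0], [0.0, -0.0, -1.0]]
wrist_force: [-0.3, -0.1, -0.2]
gripper_width: 0.738
gripper_force: 0.0
```

```bash
python3 go.py .5446 -.0736 -.0195; python3 - <<'E'
from h import *
for c in("scene","top"):
    capture(c);m=mask("spacer",c,[.5568,.2034,.068],15)
    if m: print(c,m[0],m[2],m[3],fit(lambda q:cyl(q[0],q[1],.062,.025,.012),[.5568,.2034],{c:m},[.006]*2))
    for r in recognise("spacer",c): print(r["confidence"],world(c,r["xyz"]))
E
```

```text
t 24.0 tcp [544.3 -73.4 -20.4] d [-0.2 -0.3 -0.9] rot [-0.0, -0.0001, 0.0007] F [-0.3 -0.1 -0.2] w 64.22677910012983 0.0
scene 1.4707135890842402 (np.int64(170), np.int64(297), np.int64(214), np.int64(337)) 0.6 (array([0.55925013, 0.20352509]), np.float64(0.1574851203963866))
0.93 [0.55913354 0.20308297 0.07413075]
top 5.481270248862484 (np.int64(172), np.int64(225), np.int64(197), np.int64(257)) 0.57 (array([0.55609051, 0.20446505]), np.float64(1.3889533278099973))
0.53 [0.57018832 0.22398664 0.00815428]
```

The spacer lies at its place on the body: z top 0.074, xy (0.559, 0.2035) in the scene's biased frame. Now I close on the disc.

Request:
servo_tool:
  deltas:
    - {"tx":0,"ty":0,"tz":-0.5,"ax":0,"ay":0,"az":0,"claw":58}
    - {"tx":0,"ty":0,"tz":-0.5,"ax":0,"ay":0,"az":0,"claw":53}
    - {"tx":0,"ty":0,"tz":-0.5,"ax":0,"ay":0,"az":0,"claw":46}
    - {"tx":0,"ty":0,"tz":-0.5,"ax":0,"ay":0,"az":0,"claw":46}
    - {"tx":0,"ty":0,"tz":-0.5,"ax":0,"ay":0,"az":0,"claw":46}
    - {"tx":0,"ty":0,"tz":-0.5,"ax":0,"ay":0,"az":0,"claw":46}
    - {"tx":0,"ty":0,"tz":-0.5,"ax":0,"ay":0,"az":0,"claw":46}

```text
time_s: 24.88
tcp_pos: [0.5443, -0.0734, -0.0198]
ee_rot: [[-0.917, -0.399, 0.0], [-0.399, 0.917, -0.0], [-0.0, -0.0, -1.0]]
wrist_force: [-0.0, -0.2, 1.1]
gripper_width: 0.56
gripper_force: 30.0
```

Request:
servo_tool:
  deltas:
    - {"tx":0,"ty":0,"tz":-6,"ax":0,"ay":0,"az":0,"claw":40}
    - {"tx":0,"ty":0,"tz":-25,"ax":0,"ay":0,"az":0,"claw":40}
    - {"tx":-3,"ty":6,"tz":-55,"ax":0,"ay":0,"az":0,"claw":40}
    - {"tx":-11,"ty":23,"tz":-85,"ax":0,"ay":0,"az":0,"claw":40}
    - {"tx":-25,"ty":52,"tz":-110,"ax":0,"ay":0,"az":0,"claw":40}
    - {"tx":-41,"ty":84,"tz":-120,"ax":0,"ay":0,"az":0,"claw":40}
    - {"tx":-58,"ty":119,"tz":-125,"ax":0,"ay":0,"az":0,"claw":40}
    - {"tx":-75,"ty":154,"tz":-125,"ax":0,"ay":0,"az":0,"claw":40}
    - {"tx":-92,"ty":188,"tz":-125,"ax":0,"ay":0,"az":0,"claw":40}
    - {"tx":-107,"ty":218,"tz":-125,"ax":0,"ay":0,"az":0,"claw":40}
    - {"tx":-117,"ty":239,"tz":-125,"ax":0,"ay":0,"az":0,"claw":40}
    - {"tx":-122,"ty":249,"tz":-125,"ax":0,"ay":0,"az":0,"claw":40}

```text
time_s: 25.88
tcp_pos: [0.5565, 0.2067, 0.1053]
ee_rot: [[-0.916, -0.402, 0.0], [-0.402, 0.916, 0.001], [-0.001, 0.0, -1.0]]
wrist_force: [0.4, -0.8, -0.4]
gripper_width: 0.558
gripper_force: 30.0
```

Request:
servo_tool:
  deltas:
    - {"tx":0,"ty":0,"tz":0,"ax":0,"ay":0,"az":0,"claw":40}
    - {"tx":0,"ty":0,"tz":0,"ax":0,"ay":0,"az":0,"claw":40}
    - {"tx":0,"ty":0,"tz":5,"ax":0,"ay":0,"az":0,"claw":40}
    - {"tx":0,"ty":0,"tz":10,"ax":0,"ay":0,"az":0,"claw":40}
    - {"tx":0,"ty":0,"tz":15,"ax":0,"ay":0,"az":0,"claw":40}
    - {"tx":0,"ty":0,"tz":20,"ax":0,"ay":0,"az":0,"claw":40}
    - {"tx":0,"ty":0,"tz":22,"ax":0,"ay":0,"az":0,"claw":40}
    - {"tx":0,"ty":0,"tz":22,"ax":0,"ay":0,"az":0,"claw":40}
    - {"tx":0,"ty":0,"tz":22,"ax":0,"ay":0,"az":0,"claw":40}

```text
time_s: 26.63
tcp_pos: [0.5566, 0.2034, 0.083]
ee_rot: [[-0.917, -0.399, -0.0], [-0.399, 0.917, -0.0], [0.0, -0.0, -1.0]]
wrist_force: [0.2, 0.2, -0.1]
gripper_width: 0.562
gripper_force: 30.0
```

```bash
python3 go.py .557 .2037 .054
```

```text
t 26.6333 tcp [556.6 203.4  83. ] d [-0.5  0.1 29. ] rot [-0.0002, -0.0004, 0.0004] F [ 0.2  0.2 -0.1] w 48.93682048049193 29.999952614307404
```

Request:
servo_tool:
  deltas:
    - {"tx":-0.3,"ty":0,"tz":6,"ax":0,"ay":0,"az":0,"claw":40}
    - {"tx":-0.3,"ty":0,"tz":11,"ax":0,"ay":0,"az":0,"claw":40}
    - {"tx":-0.3,"ty":0,"tz":15,"ax":0,"ay":0,"az":0,"claw":40}
    - {"tx":-0.3,"ty":0,"tz":18,"ax":0,"ay":0,"az":0,"claw":40}
    - {"tx":-0.3,"ty":0,"tz":21,"ax":0,"ay":0,"az":0,"claw":40}
    - {"tx":-0.3,"ty":0,"tz":24,"ax":0,"ay":0,"az":0,"claw":40}
    - {"tx":-0.3,"ty":0,"tz":26,"ax":0,"ay":0,"az":0,"claw":40}
    - {"tx":-0.3,"ty":0,"tz":26,"ax":0,"ay":0,"az":0,"claw":40}
    - {"tx":-0.3,"ty":0,"tz":26,"ax":0,"ay":0,"az":0,"claw":40}

```text
time_s: 27.38
tcp_pos: [0.5569, 0.2038, 0.0571]
ee_rot: [[-0.917, -0.399, -0.0], [-0.399, 0.917, -0.0], [0.0, -0.0, -1.0]]
wrist_force: [0.3, -0.5, -0.3]
gripper_width: 0.557
gripper_force: 30.0
```

Request:
servo_tool:
  deltas:
    - {"tx":0,"ty":0,"tz":1,"ax":0,"ay":0,"az":0,"claw":40}
    - {"tx":0,"ty":0,"tz":2,"ax":0,"ay":0,"az":0,"claw":40}
    - {"tx":0,"ty":0,"tz":2.7,"ax":0,"ay":0,"az":0,"claw":40}
    - {"tx":0,"ty":0,"tz":2.7,"ax":0,"ay":0,"az":0,"claw":40}

```text
time_s: 27.72
tcp_pos: [0.5568, 0.2037, 0.0543]
ee_rot: [[-0.917, -0.399, -0.0], [-0.399, 0.917, -0.0], [0.0, 0.0, -1.0]]
wrist_force: [-0.2, 0.4, -0.2]
gripper_width: 0.558
gripper_force: 30.0
```

Request:
servo_tool:
  deltas:
    - {"tx":0,"ty":0,"tz":0.7,"ax":0,"ay":0,"az":0,"claw":40}
    - {"tx":0,"ty":0,"tz":1.3,"ax":0,"ay":0,"az":0,"claw":40}
    - {"tx":0,"ty":0,"tz":1.3,"ax":0,"ay":0,"az":0,"claw":40}
    - {"tx":0,"ty":0,"tz":1.3,"ax":0,"ay":0,"az":0,"claw":40}

```text
time_s: 28.05
tcp_pos: [0.5571, 0.2038, 0.0542]
ee_rot: [[-0.917, -0.4, 0.001], [-0.4, 0.917, 0.0], [-0.001, -0.0, -1.0]]
wrist_force: [-1.3, -0.9, 4.8]
gripper_width: 0.556
gripper_force: 30.0
```

Request:
servo_tool:
  deltas:
    - {"tx":0,"ty":0,"tz":0,"ax":0,"ay":0,"az":0,"claw":55}
    - {"tx":0,"ty":0,"tz":0,"ax":0,"ay":0,"az":0,"claw":64}
    - {"tx":0,"ty":0,"tz":0,"ax":0,"ay":0,"az":0,"claw":70}
    - {"tx":0,"ty":0,"tz":0,"ax":0,"ay":0,"az":0,"claw":70}
    - {"tx":0,"ty":0,"tz":4,"ax":0,"ay":0,"az":0,"claw":70}
    - {"tx":0,"ty":0,"tz":10,"ax":0,"ay":0,"az":0,"claw":70}
    - {"tx":0,"ty":0,"tz":15,"ax":0,"ay":0,"az":0,"claw":70}
    - {"tx":0,"ty":0,"tz":20,"ax":0,"ay":0,"az":0,"claw":70}
    - {"tx":0,"ty":0,"tz":23,"ax":0,"ay":0,"az":0,"claw":70}
    - {"tx":0,"ty":0,"tz":25,"ax":0,"ay":0,"az":0,"claw":70}
    - {"tx":0,"ty":0,"tz":25,"ax":0,"ay":0,"az":0,"claw":70}
    - {"tx":0,"ty":0,"tz":25,"ax":0,"ay":0,"az":0,"claw":70}

```text
time_s: 29.05
tcp_pos: [0.5569, 0.2038, 0.028]
ee_rot: [[-0.917, -0.399, -0.0], [-0.399, 0.917, -0.0], [0.0, -0.0, -1.0]]
wrist_force: [-0.6, 0.6, 1.5]
gripper_width: 0.804
gripper_force: 0.0
```

```bash
python3 go.py .557 .2037 .024; python3 - <<'E'
from h import *
for l,z in(("top_disc",.084),("spacer",.07),("roller_body",.045)):
    capture("scene")
    for r in recognise(l,"scene")[:2]:print(l,r["confidence"],world("scene",r["xyz"]))
E
```

```text
t 29.05 tcp [556.9 203.8  28. ] d [-0.1 -0.1  4. ] rot [-0.0001, -0.0002, 0.0007] F [-0.6  0.6  1.5] w 69.90961141194161 0.0
top_disc 0.7 [0.5487109  0.20192962 0.08473351]
spacer 0.47 [0.5391243  0.20203365 0.06861717]
roller_body 0.86 [0.53914067 0.20542433 0.04080849]
```

Request:
servo_tool:
  deltas:
    - {"tx":0,"ty":0,"tz":1.5,"ax":0,"ay":0,"az":0,"claw":66}
    - {"tx":0,"ty":0,"tz":3,"ax":0,"ay":0,"az":0,"claw":62}
    - {"tx":0,"ty":0,"tz":4.5,"ax":0,"ay":0,"az":0,"claw":62}
    - {"tx":0,"ty":0,"tz":4.5,"ax":0,"ay":0,"az":0,"claw":62}
    - {"tx":0,"ty":0,"tz":4.5,"ax":0,"ay":0,"az":0,"claw":62}

```text
time_s: 29.77
tcp_pos: [0.5568, 0.2037, 0.0234]
ee_rot: [[-0.917, -0.399, -0.0], [-0.399, 0.917, -0.0], [0.0, -0.0, -1.0]]
wrist_force: [0.2, 0.3, -0.2]
gripper_width: 0.714
gripper_force: 0.0
```

Request:
servo_tool:
  deltas:
    - {"tx":0,"ty":0,"tz":0.7,"ax":0,"ay":0,"az":0,"claw":62}
    - {"tx":0,"ty":0,"tz":1.5,"ax":0,"ay":0,"az":0,"claw":62}
    - {"tx":0,"ty":0,"tz":1.5,"ax":0,"ay":0,"az":0,"claw":62}
    - {"tx":0,"ty":0,"tz":1.5,"ax":0,"ay":0,"az":0,"claw":62}

```text
time_s: 30.1
tcp_pos: [0.5568, 0.2037, 0.0221]
ee_rot: [[-0.917, -0.399, -0.0], [-0.399, 0.917, -0.0], [0.0, -0.0, -1.0]]
wrist_force: [0.9, 0.1, -0.6]
gripper_width: 0.713
gripper_force: 0.0
```

Request:
servo_tool:
  deltas:
    - {"tx":0,"ty":0,"tz":0.7,"ax":0,"ay":0,"az":0,"claw":62}
    - {"tx":0,"ty":0,"tz":1.5,"ax":0,"ay":0,"az":0,"claw":62}
    - {"tx":0,"ty":0,"tz":1.5,"ax":0,"ay":0,"az":0,"claw":62}
    - {"tx":0,"ty":0,"tz":1.5,"ax":0,"ay":0,"az":0,"claw":62}

```text
time_s: 30.43
tcp_pos: [0.5568, 0.2037, 0.0206]
ee_rot: [[-0.917, -0.399, -0.0], [-0.399, 0.917, -0.0], [0.0, -0.0, -1.0]]
wrist_force: [-0.1, 0.0, -0.3]
gripper_width: 0.717
gripper_force: 0.0
```

Request:
servo_tool:
  deltas:
    - {"tx":0,"ty":0,"tz":0.7,"ax":0,"ay":0,"az":0,"claw":62}
    - {"tx":0,"ty":0,"tz":1.5,"ax":0,"ay":0,"az":0,"claw":62}
    - {"tx":0,"ty":0,"tz":1.5,"ax":0,"ay":0,"az":0,"claw":62}

```text
time_s: 30.68
tcp_pos: [0.5568, 0.2037, 0.019]
ee_rot: [[-0.917, -0.399, -0.0], [-0.399, 0.917, -0.0], [0.0, -0.0, -1.0]]
wrist_force: [-0.4, 0.2, -0.4]
gripper_width: 0.712
gripper_force: 0.0
```

Request:
servo_tool:
  deltas:
    - {"tx":0,"ty":0,"tz":0.7,"ax":0,"ay":0,"az":0,"claw":62}
    - {"tx":0,"ty":0,"tz":1.5,"ax":0,"ay":0,"az":0,"claw":62}
    - {"tx":0,"ty":0,"tz":1.5,"ax":0,"ay":0,"az":0,"claw":62}

```text
time_s: 30.93
tcp_pos: [0.5567, 0.2037, 0.0175]
ee_rot: [[-0.917, -0.399, -0.0], [-0.399, 0.917, -0.0], [0.0, 0.0, -1.0]]
wrist_force: [-0.5, 0.5, 0.2]
gripper_width: 0.714
gripper_force: 0.0
```

Request:
servo_tool:
  deltas:
    - {"tx":0,"ty":0,"tz":0.8,"ax":0,"ay":0,"az":0,"claw":62}
    - {"tx":0,"ty":0,"tz":1.6,"ax":0,"ay":0,"az":0,"claw":62}
    - {"tx":0,"ty":0,"tz":2,"ax":0,"ay":0,"az":0,"claw":62}
    - {"tx":0,"ty":0,"tz":2,"ax":0,"ay":0,"az":0,"claw":62}

```text
time_s: 31.27
tcp_pos: [0.5568, 0.2037, 0.0155]
ee_rot: [[-0.917, -0.399, -0.0], [-0.399, 0.917, -0.0], [0.0, -0.0, -1.0]]
wrist_force: [-0.2, 0.5, -0.2]
gripper_width: 0.715
gripper_force: 0.0
```

Request:
servo_tool:
  deltas:
    - {"tx":0,"ty":0,"tz":0.8,"ax":0,"ay":0,"az":0,"claw":62}
    - {"tx":0,"ty":0,"tz":1.6,"ax":0,"ay":0,"az":0,"claw":62}
    - {"tx":0,"ty":0,"tz":2,"ax":0,"ay":0,"az":0,"claw":62}
    - {"tx":0,"ty":0,"tz":2,"ax":0,"ay":0,"az":0,"claw":62}

```text
time_s: 31.6
tcp_pos: [0.5568, 0.2037, 0.0135]
ee_rot: [[-0.917, -0.399, -0.0], [-0.399, 0.917, -0.0], [0.0, -0.0, -1.0]]
wrist_force: [0.5, 0.3, 0.8]
gripper_width: 0.712
gripper_force: 0.0
```

Request:
servo_tool:
  deltas:
    - {"tx":0,"ty":0,"tz":0.8,"ax":0,"ay":0,"az":0,"claw":62}
    - {"tx":0,"ty":0,"tz":1.6,"ax":0,"ay":0,"az":0,"claw":62}
    - {"tx":0,"ty":0,"tz":2,"ax":0,"ay":0,"az":0,"claw":62}
    - {"tx":0,"ty":0,"tz":2,"ax":0,"ay":0,"az":0,"claw":62}

```text
time_s: 31.93
tcp_pos: [0.5568, 0.2037, 0.0115]
ee_rot: [[-0.917, -0.399, -0.0], [-0.399, 0.917, -0.0], [0.0, -0.0, -1.0]]
wrist_force: [-0.3, -0.9, 0.2]
gripper_width: 0.711
gripper_force: 0.0
```

Request:
servo_tool:
  deltas:
    - {"tx":0,"ty":0,"tz":1,"ax":0,"ay":0,"az":0,"claw":62}
    - {"tx":0,"ty":0,"tz":2,"ax":0,"ay":0,"az":0,"claw":62}
    - {"tx":0,"ty":0,"tz":2.5,"ax":0,"ay":0,"az":0,"claw":62}
    - {"tx":0,"ty":0,"tz":2.5,"ax":0,"ay":0,"az":0,"claw":62}

```text
time_s: 32.27
tcp_pos: [0.5568, 0.2037, 0.009]
ee_rot: [[-0.917, -0.399, -0.0], [-0.399, 0.917, -0.0], [0.0, -0.0, -1.0]]
wrist_force: [0.4, -0.2, 0.0]
gripper_width: 0.714
gripper_force: 0.0
```

Request:
servo_tool:
  deltas:
    - {"tx":0,"ty":0,"tz":1,"ax":0,"ay":0,"az":0,"claw":62}
    - {"tx":0,"ty":0,"tz":2,"ax":0,"ay":0,"az":0,"claw":62}
    - {"tx":0,"ty":0,"tz":2.5,"ax":0,"ay":0,"az":0,"claw":62}
    - {"tx":0,"ty":0,"tz":2.5,"ax":0,"ay":0,"az":0,"claw":62}

```text
time_s: 32.6
tcp_pos: [0.5568, 0.2037, 0.0065]
ee_rot: [[-0.917, -0.399, -0.0], [-0.399, 0.917, -0.0], [0.0, -0.0, -1.0]]
wrist_force: [-0.1, -0.3, 0.1]
gripper_width: 0.716
gripper_force: 0.0
```

Request:
servo_tool:
  deltas:
    - {"tx":0,"ty":0,"tz":1,"ax":0,"ay":0,"az":0,"claw":62}
    - {"tx":0,"ty":0,"tz":1.5,"ax":0,"ay":0,"az":0,"claw":62}
    - {"tx":0,"ty":0,"tz":2,"ax":0,"ay":0,"az":0,"claw":62}
    - {"tx":0,"ty":0,"tz":2,"ax":0,"ay":0,"az":0,"claw":62}

```text
time_s: 32.93
tcp_pos: [0.5568, 0.2037, 0.0045]
ee_rot: [[-0.917, -0.399, -0.0], [-0.399, 0.917, -0.0], [0.0, -0.0, -1.0]]
wrist_force: [0.8, 0.5, -0.2]
gripper_width: 0.711
gripper_force: 0.0
```

Now close on the body.

Request:
servo_tool:
  deltas:
    - {"tx":0,"ty":0,"tz":0,"ax":0,"ay":0,"az":0,"claw":58}
    - {"tx":0,"ty":0,"tz":0,"ax":0,"ay":0,"az":0,"claw":54}
    - {"tx":0,"ty":0,"tz":0,"ax":0,"ay":0,"az":0,"claw":51}
    - {"tx":0,"ty":0,"tz":0,"ax":0,"ay":0,"az":0,"claw":48}
    - {"tx":0,"ty":0,"tz":0,"ax":0,"ay":0,"az":0,"claw":44}
    - {"tx":0,"ty":0,"tz":0,"ax":0,"ay":0,"az":0,"claw":40}
    - {"tx":0,"ty":0,"tz":0,"ax":0,"ay":0,"az":0,"claw":40}
    - {"tx":0,"ty":0,"tz":0,"ax":0,"ay":0,"az":0,"claw":40}
    - {"tx":0,"ty":0,"tz":0,"ax":0,"ay":0,"az":0,"claw":40}

```text
time_s: 33.68
tcp_pos: [0.5569, 0.2037, 0.0047]
ee_rot: [[-0.917, -0.399, 0.0], [-0.399, 0.917, -0.0], [0.0, -0.0, -1.0]]
wrist_force: [0.3, -1.2, 0.3]
gripper_width: 0.572
gripper_force: 30.0
```

```bash
python3 go.py .5568 .2037 .1; python3 pic.py b1 .556 .203 .07
```

```text
t 33.6833 tcp [556.9 203.7   4.7] d [  0.1   0.  -95.3] rot [-0.0001, -0.0, 0.0006] F [ 0.3 -1.2  0.3] w 49.751991982133084 30.00000312924385
scene centre 192 316
top centre 188 240
```

Request:
servo_tool:
  deltas:
    - {"tx":0,"ty":0,"tz":-0.5,"ax":0,"ay":0,"az":0,"claw":40}
    - {"tx":0,"ty":0,"tz":-1.5,"ax":0,"ay":0,"az":0,"claw":40}
    - {"tx":0,"ty":0,"tz":-3,"ax":0,"ay":0,"az":0,"claw":40}
    - {"tx":0,"ty":0,"tz":-5,"ax":0,"ay":0,"az":0,"claw":40}
    - {"tx":0,"ty":0,"tz":-7,"ax":0,"ay":0,"az":0,"claw":40}
    - {"tx":0,"ty":0,"tz":-9,"ax":0,"ay":0,"az":0,"claw":40}
    - {"tx":0,"ty":0,"tz":-11,"ax":0,"ay":0,"az":0,"claw":40}
    - {"tx":0,"ty":0,"tz":-13,"ax":0,"ay":0,"az":0,"claw":40}
    - {"tx":0,"ty":0,"tz":-15,"ax":0,"ay":0,"az":0,"claw":40}
    - {"tx":0,"ty":0,"tz":-16,"ax":0,"ay":0,"az":0,"claw":40}
    - {"tx":0,"ty":0,"tz":-16.5,"ax":0,"ay":0,"az":0,"claw":40}
    - {"tx":0,"ty":0,"tz":-16.5,"ax":0,"ay":0,"az":0,"claw":40}

```text
time_s: 34.78
tcp_pos: [0.5568, 0.2038, 0.0214]
ee_rot: [[-0.917, -0.399, 0.0], [-0.399, 0.917, 0.0], [-0.0, 0.0, -1.0]]
wrist_force: [0.4, 0.0, -2.5]
gripper_width: 0.571
gripper_force: 30.0
```

Request:
servo_tool:
  deltas:
    - {"tx":0,"ty":0,"tz":-1,"ax":0,"ay":0,"az":0,"claw":40}
    - {"tx":0,"ty":0,"tz":-3,"ax":0,"ay":0,"az":0,"claw":40}
    - {"tx":0,"ty":0,"tz":-6,"ax":0,"ay":0,"az":0,"claw":40}
    - {"tx":0,"ty":0,"tz":-10,"ax":0,"ay":0,"az":0,"claw":40}
    - {"tx":0,"ty":0,"tz":-14,"ax":0,"ay":0,"az":0,"claw":40}
    - {"tx":0,"ty":0,"tz":-18,"ax":0,"ay":0,"az":0,"claw":40}
    - {"tx":0,"ty":0,"tz":-22,"ax":0,"ay":0,"az":0,"claw":40}
    - {"tx":0,"ty":0,"tz":-26,"ax":0,"ay":0,"az":0,"claw":40}
    - {"tx":0,"ty":0,"tz":-30,"ax":0,"ay":0,"az":0,"claw":40}
    - {"tx":0,"ty":0,"tz":-34,"ax":0,"ay":0,"az":0,"claw":40}
    - {"tx":0,"ty":0,"tz":-38,"ax":0,"ay":0,"az":0,"claw":40}
    - {"tx":0,"ty":0,"tz":-42,"ax":0,"ay":0,"az":0,"claw":40}

```text
time_s: 35.78
tcp_pos: [0.5566, 0.2037, 0.0635]
ee_rot: [[-0.917, -0.399, -0.0], [-0.399, 0.917, -0.0], [0.0, 0.0, -1.0]]
wrist_force: [0.2, 0.7, -3.4]
gripper_width: 0.572
gripper_force: 30.0
```

Request:
servo_tool:
  deltas:
    - {"tx":0,"ty":0,"tz":-4,"ax":0,"ay":0,"az":0,"claw":40}
    - {"tx":0,"ty":0,"tz":-8,"ax":0,"ay":0,"az":0,"claw":40}
    - {"tx":0,"ty":0,"tz":-13,"ax":0,"ay":0,"az":0,"claw":40}
    - {"tx":0,"ty":0,"tz":-18,"ax":0,"ay":0,"az":0,"claw":40}
    - {"tx":0,"ty":0,"tz":-24,"ax":0,"ay":0,"az":0,"claw":40}
    - {"tx":0,"ty":0,"tz":-30,"ax":0,"ay":0,"az":0,"claw":40}
    - {"tx":0,"ty":0,"tz":-36,"ax":0,"ay":0,"az":0,"claw":40}
    - {"tx":0,"ty":0,"tz":-42,"ax":0,"ay":0,"az":0,"claw":40}
    - {"tx":0,"ty":0,"tz":-47,"ax":0,"ay":0,"az":0,"claw":40}
    - {"tx":0,"ty":0,"tz":-51,"ax":0,"ay":0,"az":0,"claw":40}
    - {"tx":0,"ty":0,"tz":-54,"ax":0,"ay":0,"az":0,"claw":40}
    - {"tx":0,"ty":0,"tz":-55,"ax":0,"ay":0,"az":0,"claw":40}

```text
time_s: 36.78
tcp_pos: [0.5571, 0.2039, 0.1188]
ee_rot: [[-0.917, -0.399, 0.001], [-0.399, 0.917, 0.0], [-0.001, 0.0, -1.0]]
wrist_force: [-0.5, -0.8, -4.6]
gripper_width: 0.57
gripper_force: 30.0
```

Request:
servo_tool:
  deltas:
    - {"tx":0,"ty":0,"tz":0,"ax":0,"ay":0,"az":0,"claw":40}
    - {"tx":0,"ty":0,"tz":0,"ax":0,"ay":0,"az":0,"claw":40}
    - {"tx":0,"ty":0,"tz":0,"ax":0,"ay":0,"az":0,"claw":40}
    - {"tx":0,"ty":0,"tz":0,"ax":0,"ay":0,"az":0,"claw":40}
    - {"tx":0,"ty":0,"tz":0,"ax":0,"ay":0,"az":0,"claw":40}
    - {"tx":0,"ty":0,"tz":0,"ax":0,"ay":0,"az":0,"claw":40}
    - {"tx":0,"ty":0,"tz":0,"ax":0,"ay":0,"az":0,"claw":40}
    - {"tx":0,"ty":0,"tz":0,"ax":0,"ay":0,"az":0,"claw":40}
    - {"tx":0,"ty":0,"tz":0,"ax":0,"ay":0,"az":0,"claw":40}
    - {"tx":0,"ty":0,"tz":0,"ax":0,"ay":0,"az":0,"claw":40}
    - {"tx":0,"ty":0,"tz":0,"ax":0,"ay":0,"az":0,"claw":40}
    - {"tx":0,"ty":0,"tz":0,"ax":0,"ay":0,"az":0,"claw":40}

```text
time_s: 37.78
tcp_pos: [0.5569, 0.2038, 0.1182]
ee_rot: [[-0.917, -0.399, -0.0], [-0.399, 0.917, -0.0], [0.0, -0.0, -1.0]]
wrist_force: [-0.2, 0.7, -3.7]
gripper_width: 0.574
gripper_force: 30.0
```

```bash
python3 pic.py b2 .557 .203 .14
```

```text
scene centre 182 289
top centre 182 237
```

View pics/b2.png

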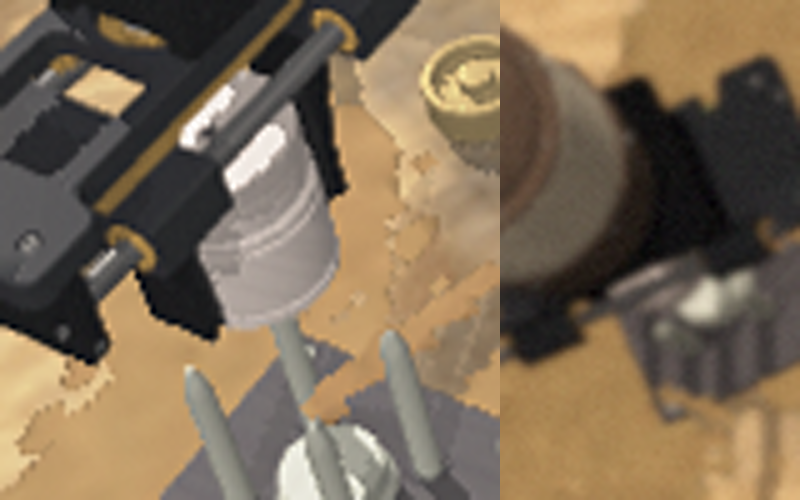

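The stack is held square: disc top at crop (225,130), body bottom rim at (265,310), with the pin noses at (195,375) and (395,340) well below. I hold a little longer, then hand in.

Request:
servo_tool:
  deltas:
    - {"tx":0,"ty":0,"tz":0,"ax":0,"ay":0,"az":0,"claw":40}
    - {"tx":0,"ty":0,"tz":0,"ax":0,"ay":0,"az":0,"claw":40}
    - {"tx":0,"ty":0,"tz":0,"ax":0,"ay":0,"az":0,"claw":40}
    - {"tx":0,"ty":0,"tz":0,"ax":0,"ay":0,"az":0,"claw":40}
    - {"tx":0,"ty":0,"tz":0,"ax":0,"ay":0,"az":0,"claw":40}
    - {"tx":0,"ty":0,"tz":0,"ax":0,"ay":0,"az":0,"claw":40}
    - {"tx":0,"ty":0,"tz":0,"ax":0,"ay":0,"az":0,"claw":40}
    - {"tx":0,"ty":0,"tz":0,"ax":0,"ay":0,"az":0,"claw":40}
    - {"tx":0,"ty":0,"tz":0,"ax":0,"ay":0,"az":0,"claw":40}
    - {"tx":0,"ty":0,"tz":0,"ax":0,"ay":0,"az":0,"claw":40}
    - {"tx":0,"ty":0,"tz":0,"ax":0,"ay":0,"az":0,"claw":40}
    - {"tx":0,"ty":0,"tz":0,"ax":0,"ay":0,"az":0,"claw":40}

```text
time_s: 38.88
tcp_pos: [0.5569, 0.2038, 0.1182]
ee_rot: [[-0.917, -0.399, 0.0], [-0.399, 0.917, 0.0], [-0.0, 0.0, -1.0]]
wrist_force: [0.1, -0.6, -3.0]
gripper_width: 0.577
gripper_force: 30.0
```

Request:
servo_tool:
  deltas:
    - {"tx":0,"ty":0,"tz":0,"ax":0,"ay":0,"az":0,"claw":40}
    - {"tx":0,"ty":0,"tz":0,"ax":0,"ay":0,"az":0,"claw":40}
    - {"tx":0,"ty":0,"tz":0,"ax":0,"ay":0,"az":0,"claw":40}
    - {"tx":0,"ty":0,"tz":0,"ax":0,"ay":0,"az":0,"claw":40}
    - {"tx":0,"ty":0,"tz":0,"ax":0,"ay":0,"az":0,"claw":40}
    - {"tx":0,"ty":0,"tz":0,"ax":0,"ay":0,"az":0,"claw":40}
    - {"tx":0,"ty":0,"tz":0,"ax":0,"ay":0,"az":0,"claw":40}
    - {"tx":0,"ty":0,"tz":0,"ax":0,"ay":0,"az":0,"claw":40}
    - {"tx":0,"ty":0,"tz":0,"ax":0,"ay":0,"az":0,"claw":40}
    - {"tx":0,"ty":0,"tz":0,"ax":0,"ay":0,"az":0,"claw":40}
    - {"tx":0,"ty":0,"tz":0,"ax":0,"ay":0,"az":0,"claw":40}
    - {"tx":0,"ty":0,"tz":0,"ax":0,"ay":0,"az":0,"claw":40}

```text
time_s: 39.88
tcp_pos: [0.5569, 0.2037, 0.1182]
ee_rot: [[-0.917, -0.399, -0.0], [-0.399, 0.917, 0.0], [0.0, 0.0, -1.0]]
wrist_force: [-0.2, -0.3, -4.2]
gripper_width: 0.57
gripper_force: 30.0
```

```bash
python3 -c "
from station import *
print(finish_job())"
```

```text
the job is handed in; nothing more can be done
None
```

I stacked the body, spacer and disc in the nest in that order, gripped the stack by its body, lifted it to about 45 mm above the pin tops, held it still for over two seconds, and handed the job in at about 40 s; no verdict was returned.

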